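# Fold back the pail handle and stir the drainage stones

### The arm

A 6-joint arm with a two-finger parallel gripper is mounted at the origin on the work surface. World frame = base frame: x ahead of the robot, y to its left, z up, the work surface at z = 0. Lengths are in m, angles in degrees, forces in N, time in s.
With the tool pointing down it reaches from about 0.375 to 0.9 m from the base axis. Payload 3.1 kg.
Tool frame: the origin (TCP) lies on the centre line of the jaws, within the pads' length; the fingertips stand 19 mm ahead of it and the grasp point (between the pads) is the TCP (tips_ahead is the distance from the TCP to the fingertips, in m); z points along the fingers, y is the line along which they close (so a half turn about z gives the same grasp; the last joint's range is limited). The gripper opens to 87 mm and grips with 3 to 60 N. Pads are 19 mm wide; open, the fingers measure 117 mm over their backs; the gripper's body (75 mm by 190 mm) begins 51 mm behind the grasp point.
Start: joints at [55.72, 30.224, 82.088, -0, 67.689, -10.227], TCP at [0.255, 0.571, 0.214] pointing down, gripper open.
Joint ranges: [-176.69, 176.69], [-43.24, 126.21], [12.49, 139.97], [-82, 262], [0, 151.66], [-163.58, 163.58]. Speed limits (degrees/s): [159.86, 159.86, 180, 180, 180, 180].

### API

Orientations are given as a 3x3 rotation matrix whose columns are the frame's x, y, z axes.
In Python, from rig import read_state, capture, hand_in, trace, landmark_of, tips_ahead gives the robot as it stands.
- The arm moves only by the shell command python3 -m jog 'ROWS'. ROWS is JSON, a list of rows, each an object of numbers: "tx", "ty", "tz": the shift along the tool's x, y, z in cm; "roll": the turn about the tool's z in rad; "jaw": the opening, from 0 (shut) to 1 (fully open). A call has 1 to 8 rows; each row shifts and turns the commanded pose from where the row before left it, along the tool's axes as they then stand; what a row does not reach is not made up. A row lasts 1/10 s, in which the tool goes at most 50 mm and 8.59 degrees, less where a joint would pass 70% of its speed; a pose out of reach is approached as far as the arm can. A call with a gripper value outside its range is refused whole. The fingers move at their own pace and stop on an object; the grip force is fixed at half the most. Time passes only in rows, so rows that do not move let the fingers close. It gives the time, the measured TCP pose, the force, the opening and the grip force at its end, in the units of the state.
- read_state(): the state, without advancing time (a new reading comes with each control period).
- capture(name): name is "side" or "top"; returns a dict with "img" (420x560x3 uint8, red, green, blue), "vertical_fov" (degrees; the focal length in pixels is half the picture's height over the tangent of half this angle, whatever the lens; pixels are square), "cx", "cy" (the principal point, pixels), "cam_to_world" (4x4, takes a point from camera to world coordinates). Camera axes: x right, y up, looking along -z (the intrinsics and any distortion apply to the point x, -y, -z); pixel columns grow to the right and rows downward; lengths in m; the calibration is good to about 2 mm. A picture is of the moment at which its call begins. There is no depth.
- hand_in(): hands the job in; it is judged then, once.
Trained networks look in the newest picture that a camera, given by its name, has taken for a name from the list of things; names that differ only in an ending like _2 or _b are one class to them, and where a whole thing is asked for, a point or a joint stands for the part that bears it (a point fixed in the world has none). Each returns a list of dicts, best first, with "p" (0 to 1); they miss things now and then, are a little off and sometimes report something else, mostly with a low value. They report only what shows in the picture. A call takes as long as a camera call.
- trace(camera, thing): "pixels" (420x560 bool, what is visible of it) and "bbox" ([left, top, width, height] in pixels, round what is visible of it).
- landmark_of(camera, thing): "point" ([row, column] in pixels: a listed point, or the origin of a listed thing).
The state is a dict: "time_s": time; "joint_positions": joint angles; "qvel": joint speeds; "tau": joint torques, N m; "position": TCP position; "tcp_rot": TCP orientation; "force": force on the tool from outside, world axes, zero at the start; "moment": the same for the moment, N m; "opening": opening from 0.0 (shut) to 1.0 (fully open); "grasp_force": force on a finger pad.
Only numpy, scipy, OpenCV 4.12 (cv2) and the standard library are available. Lean on these libraries where they do the work, as an engineer would, in place of code of your own. Each camera call takes 0.05 s, during which the arm holds its last target. There are 200 camera calls.

### The job

Fold the pail's carry handle right down onto its rest so that the mouth is clear, then stir the stones in the pail with the dibber, shifting every one of them, until both white and brown stones lie in each half of the pail (the halves divided by the line between the handle's two pivots). Stand the dibber back in the clay pot it came from, with the handle still down and all stones in the pail; touch the stones only with the dibber, and leave the other things where they are.

Things in the scene. Friction and masses are not known exactly. Their poses are not given: they have to be found in the camera images.
- pail: Green round pail fixed to the shelf, 62 mm high, outer radius 78 mm at foot, 85 mm at rim, wall 4 mm, floor 5 mm thick (inner radius there about 73 mm). Origin: centre of underside. Its y axis runs through the two handle pivots (52 mm up); its +x side has the small steel handle rest at pivot height. Its halves are x > 0 and x < 0.
- handle (a joint): The pail's carry handle: 6 mm steel bail of radius 98 mm about the pivot line, wooden grip 64 mm long, 16 mm thick at its middle. Value in rad: 0 = upright over the mouth, growing as it swings down to the pail's +x side, 1.5 = end stop, level on its rest outside the rim. A stiff pivot keeps it where it is left (1 to 2 N at the grip moves it).
- handle_grip (a point): Centre of the wooden grip of the carry handle, 98 mm from the pivot line; its y axis runs along the grip.
- white0: White pumice stone, a flattened round pebble 28 mm across and 20 mm thick, 20 g, lying in one layer with the others on the pail's floor. Smooth. Origin: its centre.
- white1: White pumice stone, a flattened round pebble 28 mm across and 20 mm thick, 20 g, lying in one layer with the others on the pail's floor. Smooth. Origin: its centre.
- white2: White pumice stone, a flattened round pebble 28 mm across and 20 mm thick, 20 g, lying in one layer with the others on the pail's floor. Smooth. Origin: its centre.
- white3: White pumice stone, a flattened round pebble 28 mm across and 20 mm thick, 20 g, lying in one layer with the others on the pail's floor. Smooth. Origin: its centre.
- brown0: Brown clay stone, a flattened round pebble 28 mm across and 20 mm thick, 20 g, lying in one layer with the others on the pail's floor. Smooth. Origin: its centre.
- brown1: Brown clay stone, a flattened round pebble 28 mm across and 20 mm thick, 20 g, lying in one layer with the others on the pail's floor. Smooth. Origin: its centre.
- brown2: Brown clay stone, a flattened round pebble 28 mm across and 20 mm thick, 20 g, lying in one layer with the others on the pail's floor. Smooth. Origin: its centre.
- brown3: Brown clay stone, a flattened round pebble 28 mm across and 20 mm thick, 20 g, lying in one layer with the others on the pail's floor. Smooth. Origin: its centre.
- dibber: Steel dibber, 165 mm long, about 0.2 kg, standing upright in a small clay pot. Origin: centre of its flat lower end (tip); z runs up along it. Steel rod 16 mm thick from 0 to 97 mm, collar 26 mm wide to 103 mm, dark wooden handle 24 mm square (sides along its x and y) from 101 to 165 mm.
- dibber_pot: Small loose clay pot that the dibber stands in, 75 mm high, outer radius 27 mm at the foot and 40 mm at the rim, wall 5 mm (mouth radius 35 mm), inner floor 5 mm above its underside, 0.5 kg. Origin: centre of its underside.
- spare_pot: Bystander: an empty clay pot just like the dibber's.
- spray_bottle: Bystander: blue plastic spray bottle with white twist cap and head, 72 mm wide, 198 mm high. Origin: centre of its underside.
- plant_marker: Bystander: flat bamboo plant marker, 147 mm long, 22 mm wide, 5 mm thick, lying on the shelf. Origin: centre of its underside, x along it.
- seed_tray: Bystander: green seed tray, 120 x 200 x 32 mm, held by a steel clip (fixed). Origin: centre of its underside.

How it is judged:
By the outcome, as a careful person would: the job done as asked, in the order asked, and still so for the second after the job is handed in, with the robot touching nothing.
It also fails if it takes over 69 s, if anything falls off the work surface, if the arm or the gripper's body presses on something with over 40 N, if the wrist force passes 120 N, or if a joint passes its speed limit or range.

## Working session

There is one attempt and no reset: what is moved stays moved. The work goes in short steps, Python scripts to look and compute and a shell command to move; the robot and the scene stay as the last step left them, time stands still between calls to the robot, and variables do not carry over. Pictures are saved under pics/ and viewed, at most 10 in all, crops included, and the job is handed in when it is done.

```bash
ls; mkdir -p pics
cat > h.py <<'E'
import numpy as np, cv2
from rig import *
C={}
def snap(n,save=None):
    c=capture(n); C[n]=c
    if save: cv2.imwrite('pics/'+save,c['img'][:,:,::-1])
    return c
def ray(n,rc):
    c=C[n]; f=210/np.tan(np.radians(c['vertical_fov']/2)); M=np.array(c['cam_to_world'])
    d=np.array([(rc[1]-c['cx'])/f,-(rc[0]-c['cy'])/f,-1.]); d=M[:3,:3]@d
    return M[:3,3],d/np.linalg.norm(d)
def atz(n,rc,z):
    o,d=ray(n,rc); return o+d*(z-o[2])/d[2]
def tri(rcs):
    A=0;b=0
    for n,rc in rcs.items():
        o,d=ray(n,rc);P=np.eye(3)-np.outer(d,d);A=A+P;b=b+P@o
    return np.linalg.solve(A,b)
def proj(n,p):
    c=C[n]; f=210/np.tan(np.radians(c['vertical_fov']/2)); M=np.linalg.inv(np.array(c['cam_to_world']))
    q=M[:3,:3]@np.array(p)+M[:3,3]
    return np.array([c['cy']-f*q[1]/-q[2], c['cx']+f*q[0]/-q[2]])
E
python3 - <<'E'
from h import *
np.set_printoptions(precision=4,suppress=True)
for n in('side','top'):
    c=snap(n,n+'0.png'); print(n,{k:v for k,v in c.items() if k!='img'})
for t in 'pail handle handle_grip dibber dibber_pot spare_pot spray_bottle plant_marker seed_tray'.split():
    P={}
    for n in('side','top'):
        r=landmark_of(n,t)
        print(t,n,[(np.round(x['point'],1).tolist(),round(x['p'],2)) for x in r[:3]])
        if r: P[n]=r[0]['point']
    if len(P)==2: print('   tri',tri(P), proj('side',tri(P))-P['side'])
print(read_state())
E
```

```text
pics
side {'vertical_fov': 56.73985954889795, 'cx': 275.1966412034932, 'cy': 211.28410791944302, 'cam_to_world': array([[ 0.978 ,  0.1526, -0.142 ,  0.4897],
       [-0.2079,  0.7643, -0.6104, -0.5113],
       [ 0.0154,  0.6265,  0.7793,  0.7794],
       [ 0.    ,  0.    ,  0.    ,  1.    ]])}
top {'vertical_fov': 55.93236334872726, 'cx': 283.5162303858198, 'cy': 211.00217137195926, 'cam_to_world': array([[ 0.0048,  0.9812, -0.1931,  0.4652],
       [-0.9997,  0.009 ,  0.0207,  0.0116],
       [ 0.0221,  0.193 ,  0.981 ,  0.9279],
       [ 0.    ,  0.    ,  0.    ,  1.    ]])}
pail side [([255.9, 223.5], 0.73)]
pail top [([280.8, 288.7], 0.71)]
   tri [ 0.484  -0.0201  0.0179] [ 0.0746 -0.3505]Traceback (most recent call last):
  File "<stdin>", line 8, in <module>
ValueError: it knows: brown, dibber, dibber_pot, handle_grip, pail, plant_marker, seed_tray, spare_pot, spray_bottle, white
```

```bash
python3 - <<'E'
from h import *
np.set_printoptions(precision=4,suppress=True)
for n in('side','top'): c=snap(n)
for t in 'pail handle_grip dibber dibber_pot spare_pot spray_bottle plant_marker seed_tray white brown'.split():
    P={}
    for n in('side','top'):
        r=landmark_of(n,t)
        print(t,n,[(np.round(x['point'],1).tolist(),round(x['p'],2)) for x in r[:6]])
        if r: P[n]=r[0]['point']
    if len(P)==2: print('   tri',tri(P), proj('side',tri(P))-P['side'])
s=read_state();print(s['position'],s['tcp_rot'],s['opening'],s['time_s'])
E
python3 -c "
import cv2,numpy as np
cv2.imwrite('pics/s0.png',cv2.imread('pics/side0.png'))"
```

```text
pail side [([255.2, 226.4], 0.74)]
pail top [([283.2, 287.5], 0.83), ([269.3, 267.2], 0.61)]
   tri [ 0.4847 -0.0175  0.0144] [ 0.5641 -2.9498]
handle_grip side [([217.7, 228.1], 0.63)]
handle_grip top [([267.2, 292.0], 0.83), ([264.6, 297.3], 0.72)]
   tri [ 0.5063 -0.0216  0.1573] [-0.0047  0.0219]
dibber side [([167.1, 201.0], 0.93)]
dibber top [([290.5, 152.7], 0.7), ([285.8, 269.8], 0.46)]
   tri [0.4602 0.2873 0.0089] [ 0.0021 -0.0121]
dibber_pot side [([168.7, 196.9], 0.79), ([373.1, 358.6], 0.16)]
dibber_pot top [([291.3, 155.2], 0.77), ([302.9, 291.1], 0.37)]
   tri [0.4535 0.2803 0.012 ] [-0.3315  1.7596]
spare_pot side [([380.4, 225.8], 0.94)]
spare_pot top [([294.9, 402.9], 0.95)]
   tri [ 0.4533 -0.2855 -0.0021] [ 0.0604 -0.2295]
spray_bottle side [([143.8, 269.1], 0.95), ([263.3, 242.6], 0.61)]
spray_bottle top [([266.7, 297.6], 0.71), ([200.3, 132.6], 0.67), ([276.2, 303.4], 0.2)]
   tri [ 0.5423 -0.0284  0.3486] [  2.1578 -27.8166]
plant_marker side [([196.4, 332.3], 0.6)]
plant_marker top [([149.1, 235.5], 0.77), ([260.2, 282.1], 0.68)]
   tri [0.7917 0.1094 0.0136] 
[... 197 characters left out ...]
te side [([272.6, 231.6], 0.63), ([238.9, 227.5], 0.6), ([261.2, 239.0], 0.55), ([247.6, 241.4], 0.42), ([259.5, 197.7], 0.4), ([249.9, 206.5], 0.34)]
white top [([277.1, 303.9], 0.56), ([270.1, 269.3], 0.44), ([266.3, 297.4], 0.43), ([259.1, 282.5], 0.37)]
   tri [ 0.4947 -0.0561 -0.0012] [ 0.2296 -1.0591]
brown side [([269.8, 212.3], 0.6), ([249.5, 204.7], 0.59), ([239.3, 211.5], 0.5), ([259.9, 198.7], 0.48)]
brown top [([285.4, 265.4], 0.57), ([301.4, 289.9], 0.49), ([300.6, 278.9], 0.44), ([293.7, 302.6], 0.43)]
   tri [ 0.4616  0.0346 -0.1226] [-1.181   4.5482]
[0.2547 0.5707 0.2143] [[-0.9132  0.4076 -0.    ]
 [ 0.4076  0.9132 -0.    ]
 [ 0.     -0.     -1.    ]] 0.9959085350757136 1.3
```

View pics/side0.png

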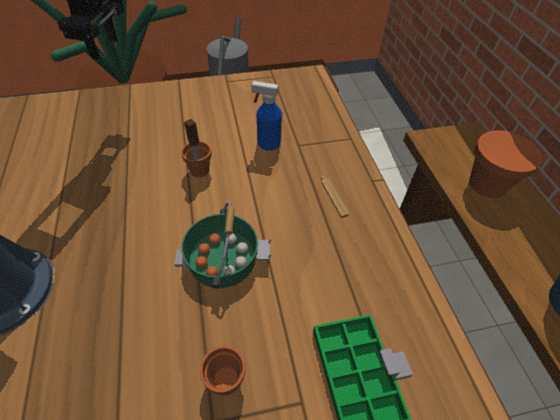

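View pics/top0.png

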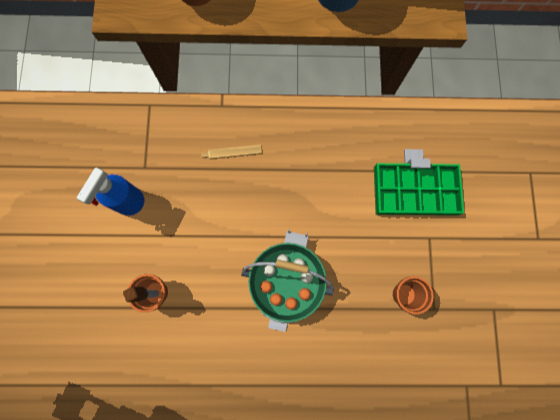

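Side view: the pail is at about (col 220, row 248) with its handle raised, whites to the right and browns to the left. The dibber is in its pot at (197,160). In the top view, the pail is at (288,282) with pivots near (245,272) and (330,288), and the dibber is at (147,292). I'll zoom in on the pail and the dibber.

Run:
```python
import cv2,numpy as np
s=cv2.imread('pics/side0.png');t=cv2.imread('pics/top0.png')
R=lambda i:cv2.resize(i,(400,400),interpolation=cv2.INTER_CUBIC)
a=R(s[200:300,170:270+10-10]);b=R(t[230:340,232:342]);
cv2.imwrite('pics/z0.png',np.hstack([a,b]))
from h import *
for n in('side','top'): snap(n)
for n in('side','top'):
    for t in('dibber','dibber_pot','pail','spray_bottle'):
        for r in trace(n,t)[:2]: 
            q=np.argwhere(r['pixels']); print(n,t,r['bbox'],r['p'],'top',q[q[:,0]==q[:,0].min()].mean(0),'left',q[q[:,1]==q[:,1].min()].mean(0))
```

```text
side dibber [186.0, 116.7, 14.3, 43.2] 0.74 top [120.  190.5] left [125.5 185. ]
side dibber_pot [182.8, 142.2, 28.8, 32.8] 0.83 top [142.  202.5] left [152. 182.]
side pail [174.6, 200.1, 94.9, 89.5] 0.61 top [202.  228.5] left [263. 174.]
side spray_bottle [252.6, 83.3, 31.5, 69.8] 0.88 top [ 81. 256.] left [ 86.5 252. ]
side spray_bottle [207.9, 263.5, 11.7, 14.3] 0.65 top [266. 212.] left [271.5 207. ]
top dibber [120.6, 283.7, 42.3, 21.0] 0.61 top [287. 137.] left [293.5 123. ]
top dibber_pot [127.5, 273.4, 41.0, 39.5] 0.62 top [275.  146.5] left [285.5 130. ]
top pail [241.7, 232.7, 93.0, 98.6] 0.69 top [231.  288.5] left [275. 241.]
top spray_bottle [77.7, 168.4, 63.5, 48.6] 0.7 top [168.  96.] left [197.5  77. ]
```

View pics/z0.png

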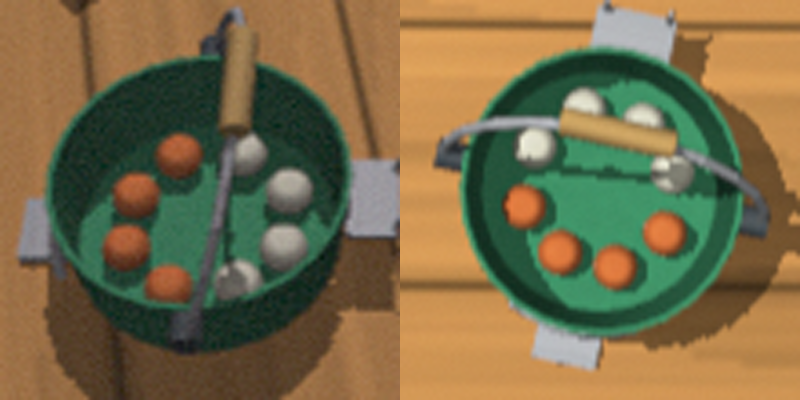

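The zoom shows the rest: the larger steel bracket at the top of the top view, on the whites' side (world +x). The handle is near upright. Next I'll work out the pail frame and the dibber pose.

Run:
```python
from h import *
np.set_printoptions(precision=4,suppress=True)
for n in('side','top'): snap(n,n+'1.png')
L=atz('top',[272.6,244.9],.052);R=atz('top',[291,330.2],.052)
c=(L+R)/2;y=L-R;print('piv',L,R,np.linalg.norm(y),'c',c); y/=np.linalg.norm(y);x=np.cross(y,[0,0,1]);print('x',x,'y',y,'yaw',np.degrees(np.arctan2(x[1],x[0])))
Ls=atz('side',[200+45/4,170+212/4],.052);Rs=atz('side',[200+330/4,170+185/4],.052);print('side piv',Ls,Rs,(Ls+Rs)/2)
for n in('side','top'):
  print(n,landmark_of(n,'pail')[0]['point'],proj(n,[c[0],c[1],0]))
g=tri({'side':[200+80/4,170+237/4],'top':[230+134/3.636,232+218/3.636]});print('grip',g,'in pail x',(g-c)@x,(g-c)@y)
for r in ('side','top'):
  print([np.round(proj(r,[.4535,.2815,z]),1).tolist() for z in(0,.075,.165)])
s=C['side']['img'][105:185,160:240];t=C['top']['img'][260:320,110:190]
R=lambda i:cv2.resize(i,(400,i.shape[0]*400//i.shape[1]),interpolation=cv2.INTER_CUBIC)
a=R(s);b=R(t);b=np.vstack([b,np.zeros((100,400,3),np.uint8)])
cv2.imwrite('pics/z1.png',np.hstack([a,b])[:,:,::-1])
```

```text
piv [0.4997 0.0768 0.052 ] [ 0.4611 -0.1094  0.052 ] 0.19019543657977503 c [ 0.4804 -0.0163  0.052 ]
x [ 0.9793 -0.2026  0.    ] y [0.2026 0.9793 0.    ] yaw -11.69132437847817
side piv [0.4997 0.0831 0.052 ] [ 0.462 -0.104  0.052] [ 0.4809 -0.0104  0.052 ]
side [255.4, 223.9] [258.978  222.0836]
top [282.2, 287.9] [282.1728 286.7446]
grip [ 0.5077 -0.0219  0.1495] in pail x 0.027886903318501202 6.415452602506279e-05
[[171.1, 199.2], [151.1, 195.3], [123.8, 190.0]]
[[293.5, 156.2], [293.9, 145.7], [294.5, 130.4]]
```

View pics/z1.png

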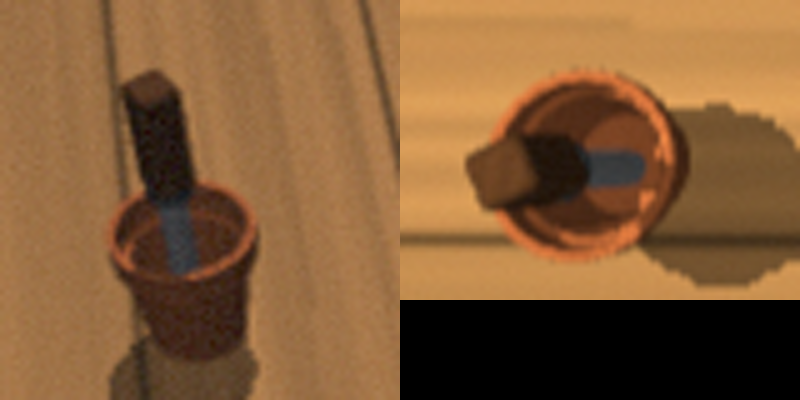

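The dibber stands vertical at the centre of its pot, with its top face (zoom, right panel, ~(500,175)) yawed about 17°. I'll start with the handle: turn the tool, shut the jaws and move behind the grip.

```bash
cat >> h.py <<'E'
PC=np.array([.4807,-.0155,0]);PX=np.array([.9793,-.2026,0]);PY=np.array([.2026,.9793,0])
def go(t):  # remaining cm in tool axes
    s=read_state();R=np.array(s['tcp_rot']);d=R.T@(np.array(t)-s['position'])*100
    p=np.array(s['position'])-PC
    print('d cm',np.round(d,2),'pail xy',np.round([p@PX,p@PY],4),'z',round(s['position'][2],4),'yaw y',round(np.degrees(np.arctan2(R[1,1],R[0,1])),1),'F',np.round(s['force'],1),'op',round(s['opening'],3),'gf',round(s['grasp_force'],1),'t',s['time_s'])
def gp(x,y,z): go(PC+PX*x+PY*y+np.array([0,0,z]))
E
python3 -m jog '[{"roll":-0.108,"jaw":0},{"roll":-0.108,"jaw":0},{"tx":-2.4,"ty":-3.8,"jaw":0},{"tx":-2.4,"ty":-3.8,"jaw":0},{"tx":-2.4,"ty":-3.8,"jaw":0},{"tx":-2.4,"ty":-3.8,"jaw":0},{"tx":-2.4,"ty":-3.8,"jaw":0},{"tx":-2.4,"ty":-3.8,"jaw":0}]'
python3 -m jog '[{"tx":-2.4,"ty":-3.8,"jaw":0},{"tx":-2.4,"ty":-3.8,"jaw":0},{"tx":-2.4,"ty":-3.8,"jaw":0},{"tx":-2.4,"ty":-3.8,"jaw":0},{"tx":-2.4,"ty":-3.8,"jaw":0},{"tx":-2.0,"ty":-3.8,"jaw":0}]'
python3 -c "
from h import *
gp(-.005,0,.154)"
```

```text
d cm [-44.04 -44.43   6.04] pail xy [-0.3401  0.5283] z 0.2144 yaw y 65.9 F [-0.2  0.5  0.4] op 0.998 gf 0.0 t 2.0$[0]: bad value
$[0]: bad value
```

```bash
python3 -m jog '[{"tx":0,"ty":0,"tz":0,"roll":-0.108,"jaw":0.0}]'; python3 -m jog '[{"roll":-0.108,"jaw":0.0}]';python3 -m jog '[{"roll":-0.108}]'
```

```text
time_s: 2.1
position: [0.2547, 0.5708, 0.2144]
tcp_rot: [[-0.953, 0.304, 0.0], [0.304, 0.953, 0.0], [0.0, 0.0, -1.0]]
force: [0.3, 0.4, 0.3]
opening: 0.965
grasp_force: 0.0$[0]: bad value
$[0]: bad value
```

```bash
python3 -m jog '[{"tx":0,"ty":0,"tz":0,"roll":-0.108,"jaw":0},{"tx":-2.4,"ty":-3.8,"tz":0,"roll":0,"jaw":0},{"tx":-2.4,"ty":-3.8,"tz":0,"roll":0,"jaw":0},{"tx":-2.4,"ty":-3.8,"tz":0,"roll":0,"jaw":0},{"tx":-2.4,"ty":-3.8,"tz":0,"roll":0,"jaw":0},{"tx":-2.4,"ty":-3.8,"tz":0,"roll":0,"jaw":0},{"tx":-2.4,"ty":-3.8,"tz":0,"roll":0,"jaw":0},{"tx":-2.4,"ty":-3.8,"tz":0,"roll":0,"jaw":0}]' | tail -1
python3 -m jog '[{"tx":-2.4,"ty":-3.8,"tz":0,"roll":0,"jaw":0},{"tx":-2.4,"ty":-3.8,"tz":0,"roll":0,"jaw":0},{"tx":-2.4,"ty":-3.8,"tz":0,"roll":0,"jaw":0},{"tx":-2.4,"ty":-3.8,"tz":0,"roll":0,"jaw":0},{"tx":-2.4,"ty":-3.8,"tz":0,"roll":0,"jaw":0},{"tx":-2.0,"ty":-3.8,"tz":0,"roll":0,"jaw":0}]' | tail -1
python3 -c "
from h import *
gp(-.005,0,.154)"
```

```text
grasp_force: 0.0
grasp_force: 0.0
d cm [-2.54 -3.25  6.08] pail xy [-0.0305  0.0325] z 0.2147 yaw y 78.3 F [-0.2  0.2  0.2] op 0.004 gf 0.0 t 3.5
```

```bash
python3 -m jog '[{"tx":-2.5,"ty":-3.2,"tz":0,"roll":0,"jaw":0},{"tx":0,"ty":0,"tz":3,"roll":0,"jaw":0},{"tx":0,"ty":0,"tz":3,"roll":0,"jaw":0},{"tx":0,"ty":0,"tz":0,"roll":0,"jaw":0}]' | tail -3
python3 -m jog '[{"tx":-1.4,"ty":0,"tz":0.2,"roll":0,"jaw":0},{"tx":-1.4,"ty":0,"tz":0.5,"roll":0,"jaw":0},{"tx":-1.4,"ty":0,"tz":0.8,"roll":0,"jaw":0},{"tx":-1.4,"ty":0,"tz":0.8,"roll":0,"jaw":0},{"tx":-0.8,"ty":0,"tz":1,"roll":0,"jaw":0},{"tx":-0.8,"ty":0,"tz":1,"roll":0,"jaw":0},{"tx":-0.5,"ty":0,"tz":1,"roll":0,"jaw":0},{"tx":-0.4,"ty":0,"tz":1,"roll":0,"jaw":0}]'
python3 -c "
from h import *
gp(.077,0,.091);c=snap('side','s2.png');snap('top','t2.png')
import cv2;cv2.imwrite('pics/z2.png',np.hstack([cv2.resize(C[n]['img'][r:r+130,k:k+130],(400,400)) for n,r,k in(('side',180,170),('top',210,222))])[:,:,::-1])
print([landmark_of(n,'handle_grip')[:1] for n in C])
"
```

```text
force: [-0.9, 0.8, 0.8]
opening: 0.002
grasp_force: 0.0
time_s: 4.7
position: [0.5541, -0.0281, 0.091]
tcp_rot: [[-0.979, 0.202, -0.0], [0.202, 0.979, -0.0], [0.0, -0.0, -1.0]]
force: [-0.6, -0.5, 1.6]
opening: 0.005
grasp_force: 0.2
d cm [-0.25 -0.26  0.  ] pail xy [0.0745 0.0026] z 0.091 yaw y 78.3 F [-0.6 -0.5  1.6] op 0.005 gf 0.2 t 4.7
[[{'point': [247.0, 240.3], 'p': 0.4}], [{'point': [290.4, 154.8], 'p': 0.49}]]
```

View pics/z2.png

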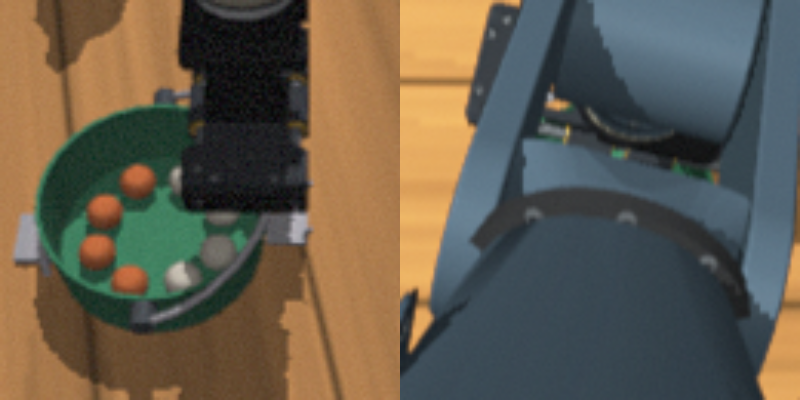

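The handle has swung down to about 75°: the bail now lies to the right of the mouth, under the gripper (left panel). I'll go over the grip and press it down onto the rest.

```bash
python3 -m jog '[{"tx":1,"ty":0,"tz":0,"roll":0,"jaw":0},{"tx":0,"ty":0,"tz":-4,"roll":0,"jaw":0},{"tx":-3.6,"ty":-0.2,"tz":0,"roll":0,"jaw":0},{"tx":0,"ty":0,"tz":0,"roll":0,"jaw":0},{"tx":0,"ty":0,"tz":2.5,"roll":0,"jaw":0},{"tx":0,"ty":0,"tz":1,"roll":0,"jaw":0},{"tx":0,"ty":0,"tz":0.5,"roll":0,"jaw":0}]'|tail -6
python3 -m jog '[{"tx":0,"ty":0,"tz":0.4,"roll":0,"jaw":0}]'|tail -6
python3 -m jog '[{"tx":0,"ty":0,"tz":0.2,"roll":0,"jaw":0},{"tx":0,"ty":0,"tz":0,"roll":0,"jaw":0}]'|tail -6
```

```text
time_s: 5.6
position: [0.5766, -0.0348, 0.09]
tcp_rot: [[-0.979, 0.202, -0.004], [0.202, 0.979, 0.001], [0.004, 0.0, -1.0]]
force: [0.5, 0.1, 1.1]
opening: 0.006
grasp_force: 0.3
time_s: 5.7
position: [0.5781, -0.0352, 0.087]
tcp_rot: [[-0.979, 0.202, -0.001], [0.202, 0.979, 0.0], [0.001, 0.0, -1.0]]
force: [0.7, 0.4, 0.8]
opening: 0.008
grasp_force: 0.4
time_s: 5.9
position: [0.5787, -0.0354, 0.0855]
tcp_rot: [[-0.979, 0.202, -0.0], [0.202, 0.979, -0.0], [0.0, -0.0, -1.0]]
force: [0.6, -0.0, -0.1]
opening: 0.004
grasp_force: 0.0
```

```bash
for i in 1; do python3 -m jog '[{"tx":0,"ty":0,"tz":0.2,"roll":0,"jaw":0}]'|egrep 'pos|^force'
python3 -m jog '[{"tx":0,"ty":0,"tz":0.1,"roll":0,"jaw":0},{"tx":0,"ty":0,"tz":0,"roll":0,"jaw":0}]'|egrep 'pos|^force'; done
```

```text
position: [0.5793, -0.0355, 0.0839]
force: [1.0, -0.2, 1.5]
position: [0.5789, -0.0354, 0.0825]
force: [0.9, -0.5, 0.7]
```

```bash
python3 -m jog '[{"tx":0,"ty":0,"tz":0.2,"roll":0,"jaw":0}]'|egrep 'pos|^force'
python3 -m jog '[{"tx":0,"ty":0,"tz":0.2,"roll":0,"jaw":0}]'|egrep 'pos|^force'; 
python3 -m jog '[{"tx":0,"ty":0,"tz":0,"roll":0,"jaw":0}]'|egrep 'pos|^force'
python3 - <<'E'
from h import *
snap('side','s3.png');print(trace('side','handle_grip')[:1] and trace('side','handle_grip')[0]['bbox'])
cv2.imwrite('pics/z3.png',cv2.resize(C['side']['img'][190:320,170:300],(500,500))[:,:,::-1])
E
```

```text
position: [0.5791, -0.0355, 0.0807]
force: [0.3, 1.0, -0.3]
position: [0.5789, -0.0355, 0.0784]
force: [0.7, -0.3, 0.5]
position: [0.5784, -0.0354, 0.078]
force: [-0.1, 0.2, -0.6]
[219.8, 207.5, 44.8, 81.5]
```

View pics/z3.png

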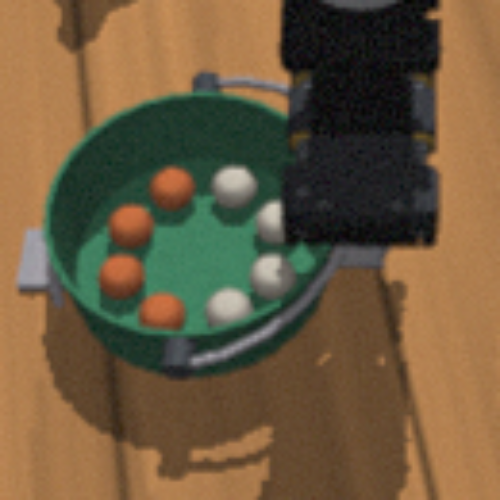

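The handle is nearly level (bail along the lower right of the rim), but I felt no stop. I'll lift and look.

```bash
python3 -m jog '[{"tx":0,"ty":0,"tz":-4,"roll":0,"jaw":0},{"tx":0,"ty":0,"tz":-4,"roll":0,"jaw":0},{"tx":3,"ty":4,"tz":-3,"roll":0,"jaw":0},{"tx":3,"ty":4,"tz":0,"roll":0,"jaw":0},{"tx":3,"ty":4,"tz":0,"roll":0,"jaw":0},{"tx":3,"ty":4,"tz":0,"roll":0,"jaw":0},{"tx":0,"ty":4.5,"tz":0,"roll":0,"jaw":0},{"tx":0,"ty":4,"tz":0,"roll":0,"jaw":0}]'|egrep 'pos|^force'
python3 - <<'E'
from h import *
for n in('side','top'): snap(n)
P={n:landmark_of(n,'handle_grip') for n in C}; print({n:(p[0]['point'],p[0]['p']) for n,p in P.items() if p})
if all(P.values()):
    g=tri({n:p[0]['point'] for n,p in P.items()});print(g,(g-PC)@PX,(g-PC)@PY)
print('expected',[proj(n,PC+PX*.0978+np.array([0,0,.059])) for n in C])
cv2.imwrite('pics/z4.png',np.hstack([cv2.resize(C[n]['img'][r:r+130,k:k+130],(400,400)) for n,r,k in(('side',180,170),('top',210,222))])[:,:,::-1])
go([0.4535,.2815,.138])
E
```

```text
position: [0.5126, 0.2244, 0.1844]
force: [1.5, -0.6, -0.8]
{'side': ([238.5, 261.5], 0.83), 'top': ([236.2, 295.7], 0.68)}
[ 0.57428811 -0.0328779   0.08139813] 0.09517159946434929 0.0019427716266965948
expected [array([244.71545734, 263.85199931]), array([237.64678415, 296.28463728])]
d cm [7.02 4.55 4.58] pail xy [-0.0164  0.2401] z 0.1838 yaw y 78.5 F [ 0.4  0.6 -0.1] op 0.003 gf 0.0 t 7.65
```

View pics/z4.png

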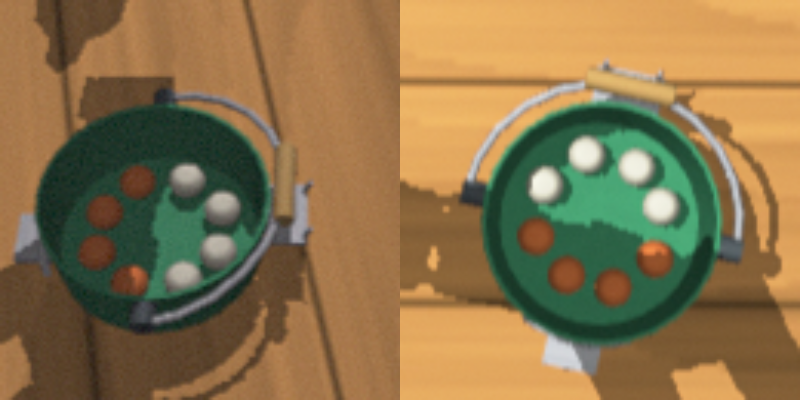

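Run:
```python
from h import *
np.set_printoptions(precision=4,suppress=True)
for n in('side','top'): snap(n)
a=tri({'side':[210.9,223],'top':[272.4,244.75]});b=tri({'side':[283.4,217.1],'top':[290.6,330.9]});g=tri({'side':[239.1,263],'top':[238.3,296.7]})
m=(a+b)/2;print(a,b,m,np.linalg.norm(a-b),g)
y=(a-b)/np.linalg.norm(a-b);x=np.cross(y,[0,0,1]);d=g-m;print('rel',d@x,d@y,d[2],np.degrees(np.arctan2(d@x,d[2])),x)
P={}
for n in C:
    q=trace(n,'pail')[0];P[n]=q['pixels'];print(q['bbox'])
for t in('spare_pot','dibber_pot','dibber','pail','spray_bottle'):
    p={n:landmark_of(n,t)[0]['point'] for n in C};print(t,tri(p))
# rim fit: top-face green mask ellipse centre per camera
for n in C:
    im=C[n]['img'].astype(int);mask=((im[:,:,1]>im[:,:,0]*1.3)&(im[:,:,1]>im[:,:,2]*1.1)&P[n]).astype(np.uint8)
    k=max(cv2.findContours(mask,0,1)[0],key=cv2.contourArea);print(n,cv2.fitEllipse(cv2.convexHull(k)))
    for z in(.062,.072,.082):
        r=[proj(n,PC+.085*(PX*np.cos(t)+PY*np.sin(t))+[0,0,z]) for t in np.arange(0,6.28,.1)]
        print(z,cv2.fitEllipse(np.array(r,np.float32)[:,::-1]))
```

```text
[0.4997 0.0765 0.0614] [ 0.4629 -0.11    0.0584] [ 0.4813 -0.0168  0.0599] 0.19012275064387596 [ 0.5736 -0.035   0.0808]
rel 0.09403064758868056 0.00030564217331337175 0.020879710774850464 77.48047656158118 [ 0.9809 -0.194   0.    ]
[178.2, 205.9, 88.3, 80.8]
[242.4, 231.7, 93.9, 97.9]
spare_pot [ 0.452  -0.289   0.0022]
dibber_pot [0.4576 0.2904 0.0033]
dibber [0.4583 0.2727 0.0255]
pail [ 0.4865 -0.0186  0.009 ]
spray_bottle [0.6634 0.3472 0.0149]
side ((218.56069946289062, 248.12527465820312), (67.48839569091797, 78.47938537597656), 59.22631072998047)
0.062 ((219.3658905029297, 245.76116943359375), (63.53738784790039, 77.92057037353516), 78.6666030883789)
0.072 ((218.9217987060547, 243.22723388671875), (63.808414459228516, 78.63335418701172), 78.86534881591797)
0.082 ((218.4694061279297, 240.64651489257812), (64.0783920288086, 79.35966491699219), 79.06013488769531)
top ((287.1611022949219, 281.98193359375), (77.75782775878906, 78.82880401611328), 8.222555160522461)
0.062 ((287.1581115722656, 282.32537841796875), (78.8099594116211, 80.10340881347656), 176.17369079589844)
0.072 ((287.30303955078125, 282.2590637207031), (79.7262191772461, 81.03325653076172), 176.03546142578125)
0.082 ((287.4513244628906, 282.19140625), (80.66403198242188, 81.98497772216797), 175.8939971923828)
```

The two-view geometry puts the handle at about 77°, not the 86° end stop. I'll press again, more to the inside of the grip, and average the force readings.

```bash
python3 -m jog '[{"tx":-1.9,"ty":-4,"tz":0,"roll":0,"jaw":0},{"tx":-1.9,"ty":-4,"tz":0,"roll":0,"jaw":0},{"tx":-1.9,"ty":-4,"tz":0,"roll":0,"jaw":0},{"tx":-1.9,"ty":-4,"tz":0,"roll":0,"jaw":0},{"tx":-1.9,"ty":-4,"tz":0,"roll":0,"jaw":0},{"tx":-1.6,"ty":-4,"tz":0,"roll":0,"jaw":0},{"tx":0,"ty":0,"tz":3.5,"roll":0,"jaw":0},{"tx":0,"ty":0,"tz":3.5,"roll":0,"jaw":0}]'|egrep 'pos|^force'
python3 -c "
from h import *
print(tips_ahead if not callable(tips_ahead) else tips_ahead());gp(.096,0,.1)"
python3 -m jog '[{"tx":0,"ty":0,"tz":1,"roll":0,"jaw":0},{"tx":0,"ty":0,"tz":0.5,"roll":0,"jaw":0},{"tx":0,"ty":0,"tz":0,"roll":0,"jaw":0}]'|egrep 'pos|^force'
for i in 1 2 3; do python3 -m jog '[{"tx":0,"ty":0,"tz":0.3,"roll":0,"jaw":0},{"tx":0,"ty":0,"tz":0,"roll":0,"jaw":0}]'|egrep 'pos|^force'; done
```

```text
position: [0.5757, -0.0374, 0.1145]
force: [-0.3, 0.2, -0.7]
0.019
d cm [0.16 0.22 1.44] pail xy [ 0.0975 -0.0022] z 0.1145 yaw y 78.1 F [-0.3  0.2 -0.7] op 0.008 gf 0.0 t 9.15
position: [0.5743, -0.0348, 0.0993]
force: [-0.2, 0.6, -0.4]
position: [0.5747, -0.035, 0.0972]
force: [-0.1, 0.1, -0.2]
position: [0.574, -0.035, 0.0934]
force: [0.1, 0.0, -0.3]
position: [0.5737, -0.0351, 0.0898]
force: [0.2, 0.5, 0.7]
```

```bash
for i in 1 2 3; do python3 -m jog '[{"tx":0,"ty":0,"tz":0.2,"roll":0,"jaw":0},{"tx":0,"ty":0,"tz":0,"roll":0,"jaw":0}]'|egrep 'pos|^force'; done
python3 - <<'E'
from h import *
for i in range(2):
  for n in('side','top'): snap(n)
g=[landmark_of('side','handle_grip')]
print([(q['point'],q['p']) for q in g[0]])
cv2.imwrite('pics/z5.png',np.hstack([cv2.resize(C[n]['img'][r:r+130,k:k+130],(400,400)) for n,r,k in(('side',180,200),('top',190,240))])[:,:,::-1])
c=cv2.resize(C['side']['img'][190:290,210:310],(600,600),interpolation=cv2.INTER_CUBIC);cv2.imwrite('pics/z5.png',c[:,:,::-1]);gp(.096,0,.08)
E
```

```text
position: [0.5738, -0.0351, 0.0878]
force: [0.6, 0.1, 0.1]
position: [0.5738, -0.0351, 0.0858]
force: [-0.1, -0.4, 0.6]
position: [0.5737, -0.0351, 0.0838]
force: [0.3, 1.1, -0.3]
[([248.7, 241.1], 0.24)]
d cm [-0.07  0.03  0.41] pail xy [ 0.0953 -0.0003] z 0.0841 yaw y 78.3 F [ 0.4 -0.1 -0.2] op 0.004 gf 0.0 t 10.9
```

View pics/z5.png

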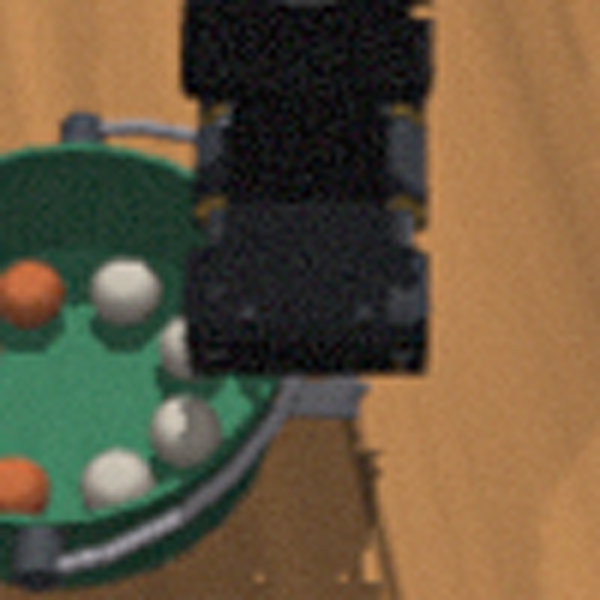

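```bash
python3 -m jog '[{"tx":-0.5,"ty":0,"tz":0,"roll":0,"jaw":0},{"tx":0,"ty":0,"tz":0.4,"roll":0,"jaw":0},{"tx":0,"ty":0,"tz":0.2,"roll":0,"jaw":0},{"tx":0,"ty":0,"tz":0,"roll":0,"jaw":0}]'|egrep 'pos|^force'
for i in 1 2 3; do python3 -m jog '[{"tx":0,"ty":0,"tz":0.2,"roll":0,"jaw":0},{"tx":0,"ty":0,"tz":0,"roll":0,"jaw":0}]'|egrep 'pos|^force'; done
```

```text
position: [0.5786, -0.0361, 0.0776]
force: [0.5, -0.6, -0.2]
position: [0.5787, -0.0361, 0.0759]
force: [-0.5, 0.0, -0.4]
position: [0.5788, -0.0361, 0.0739]
force: [-0.0, 0.8, -0.5]
position: [0.5788, -0.0361, 0.0719]
force: [0.3, 0.4, 0.0]
```

```bash
python3 -m jog '[{"tx":0,"ty":0,"tz":-4.5,"roll":0,"jaw":0},{"tx":0,"ty":0,"tz":-4.5,"roll":0,"jaw":0},{"tx":1,"ty":4.5,"tz":-1.5,"roll":0,"jaw":0},{"tx":1,"ty":4.7,"tz":0,"roll":0,"jaw":0},{"tx":1,"ty":4.7,"tz":0,"roll":0,"jaw":0},{"tx":2,"ty":4.5,"tz":0,"roll":0,"jaw":0},{"tx":2,"ty":4.5,"tz":0,"roll":0,"jaw":0}]'|egrep 'pos|^force'
python3 - <<'E'
from h import *
for n in('side','top'): snap(n)
cv2.imwrite('pics/s6.png',C['side']['img'][:,:,::-1]);cv2.imwrite('pics/t6.png',C['top']['img'][:,:,::-1])
G={}
for n in C:
    r=landmark_of(n,'handle_grip');t=trace(n,'handle_grip')
    print(n,[(q['point'],round(q['p'],2)) for q in r],[(q['bbox'],q['p']) for q in t]); 
    # wood colour blob near grip
    im=cv2.cvtColor(C[n]['img'],cv2.COLOR_RGB2HSV)
    G[n]=r[0]['point']
g=tri(G);print(g,(g-PC)@PX)
a=cv2.resize(C['side']['img'][200:280,210:290],(400,400),interpolation=cv2.INTER_CUBIC);b=cv2.resize(C['top']['img'][215:295,250:330],(400,400),interpolation=cv2.INTER_CUBIC)
cv2.imwrite('pics/z6.png',np.hstack([a,b])[:,:,::-1])
s=np.array([proj('side',PC+PX*.098*np.sin(t)+[0,0,.052+.098*np.cos(t)]) for t in(1.2,1.35,1.5)]);print(s)
s=np.array([proj('top',PC+PX*.098*np.sin(t)+[0,0,.052+.098*np.cos(t)]) for t in(1.2,1.35,1.5)]);print(s)
E
```

```text
position: [0.556, 0.204, 0.1771]
force: [1.1, 0.2, -0.3]
side [([236.9, 259.9], 0.67)] [([221.2, 209.7, 48.4, 75.1], 0.66), ([199.4, 248.5, 6.5, 7.2], 0.64)]
top [([236.3, 298.7], 0.79)] [([246.7, 230.8, 86.0, 58.1], 0.95)]
[ 0.57100904 -0.03845875  0.09668711] 0.09309108783945572
[[237.3352053  260.77078918]
 [241.02210024 262.8099072 ]
 [244.73243008 263.83174807]]
[[238.89214949 296.39361318]
 [237.77705358 296.44047136]
 [237.67066296 296.27885674]]
```

View pics/z6.png

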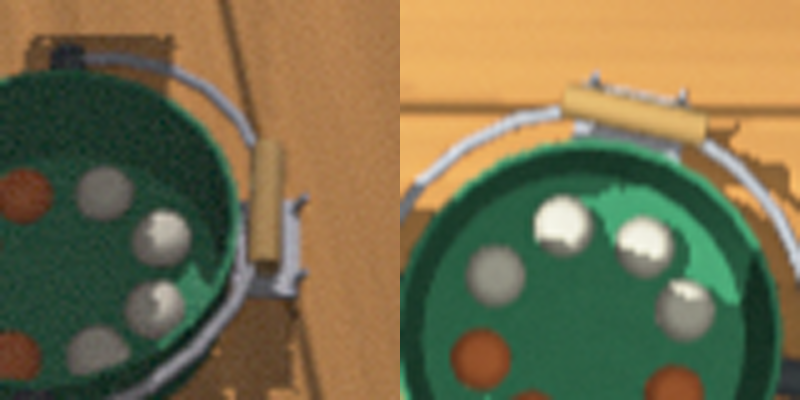

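The handle looks unchanged in both panels: grip at about (263,240) in side, hovering just above the rest. So the fingers aren't where I assumed. I'll check the fingertip position against the cameras numerically.

Run:
```python
from h import *
s=read_state();R=np.array(s['tcp_rot']);p=np.array(s['position']);print(p,R[:,0],R[:,1])
for n,f,f0 in(('side','s6.png','side1.png'),('top','t6.png','top1.png')):
    snap(n)
    im=C[n]['img']
    for lab,q in(('tcp',p),('tip',p+R[:,2]*.019),('tip y+15',p+R[:,2]*.019+R[:,1]*.015),('body',p-R[:,2]*.051),('surface under tip',[p[0],p[1],0])): print(n,lab,proj(n,q).round(1))
    d=np.abs(im.astype(int)-cv2.imread('pics/'+f0)[:,:,::-1]).sum(2)>70
    g=im.sum(2)//3
    r,c=proj(n,p+R[:,2]*.019).astype(int)
    r0,r1,c0,c1=max(r-26,0),r+24,c-34,c+36
    print(r0,c0)
    for row in range(r0,r1,2): print(row,''.join('.' if not d[row,k] else '#' if g[row,k]<45 else '+' if g[row,k]<90 else 'o' for k in range(c0,c1)))
```

```text
[0.55679704 0.20137433 0.17696841] [-9.79215595e-01  2.02822128e-01  4.51698332e-05] [ 2.02822056e-01  9.79215393e-01 -6.53888071e-04]
side tcp [135.8 236.1]
side tip [142.  236.6]
side tip y+15 [137.8 237. ]
side body [118.1 234.7]
side surface under tip [186.7 240.2]
115 202
115 .........+####+#############################++#++.....................
117 .........###############################+++++#+.......................
119 .........#################################+###+.......................
121 .........+####################################+.......................
123 .........+####################################+.......................
125 .........+#####################################o......................
127 ..........+####################################o......................
129 ...........###+################################o......................
131 ...........####################################+......................
133 ...........++++++++++++++++++##########++++++++.......................
135 .............................+++++++++..............................
[... 2365 characters left out ...]
#########################
246 ######################################################################
248 ######################################################################
250 ######################################################################
252 #################################++++++++++#+####################++++#
254 #################################o+++++++++++++++#################++##
256 #####################+oo+++######++ooo+++++++++++++#########+++######+
258 ####################+o.........o++o..........oo++++#########+++######+
260 ####################+..............................+################+.
262 ####################+................................o+++#+#########o.
```

The cameras put the fingertips about 3 cm higher than TCP+19 mm predicts: the finger bottom is at row 136 against 146 predicted. So my press stopped short. I'll press lower until the stop is felt.

```bash
python3 -m jog '[{"tx":-1.4,"ty":-4.6,"tz":0,"roll":0,"jaw":0},{"tx":-1.4,"ty":-4.6,"tz":0,"roll":0,"jaw":0},{"tx":-1.4,"ty":-4.6,"tz":0,"roll":0,"jaw":0},{"tx":-1.4,"ty":-4.6,"tz":0,"roll":0,"jaw":0},{"tx":-1.4,"ty":-4.5,"tz":0,"roll":0,"jaw":0},{"tx":0,"ty":0,"tz":4.5,"roll":0,"jaw":0},{"tx":0,"ty":0,"tz":4.5,"roll":0,"jaw":0},{"tx":0,"ty":0,"tz":1.5,"roll":0,"jaw":0}]'|egrep 'pos|^force'
for i in 1 2 3; do python3 -m jog '[{"tx":0,"ty":0,"tz":0.3,"roll":0,"jaw":0},{"tx":0,"ty":0,"tz":0,"roll":0,"jaw":0}]'|egrep 'pos|^force'; done
```

```text
position: [0.5758, -0.0382, 0.0682]
force: [-0.4, 0.2, 0.7]
position: [0.5789, -0.0374, 0.0689]
force: [-0.6, 0.1, 0.6]
position: [0.5797, -0.0364, 0.0672]
force: [-0.3, -0.1, -0.4]
position: [0.5793, -0.0361, 0.0636]
force: [0.1, -0.2, 0.4]
```

```bash
for i in 1 2 3; do python3 -m jog '[{"tx":0,"ty":0,"tz":0.2,"roll":0,"jaw":0},{"tx":0,"ty":0,"tz":0,"roll":0,"jaw":0}]'|egrep 'pos|^force'; done
python3 - <<'E'
from h import *
snap('side','s7.png');im=C['side']['img'];s=read_state();print(s['tau'],s['moment'])
g=im.sum(2)//3
for row in range(206,290,3): print(row,''.join('#' if g[row,k]<45 else '+' if g[row,k]<90 else '.' if g[row,k]<150 else 'o' for k in range(205,295)))
E
```

```text
position: [0.5789, -0.036, 0.0611]
force: [-0.2, 0.4, -0.1]
position: [0.579, -0.0361, 0.0591]
force: [1.2, -0.5, 2.1]
position: [0.5792, -0.0361, 0.0587]
force: [-1.5, 1.3, 10.8]
[-3.24649857e-01 -3.80396211e+01 -1.00731450e+01 -6.62426697e-02
 -5.53973392e-01 -6.97196829e-04] [ 0.14899617  0.36906208 -0.04598932]
206 .......................................########################################+..........
209 ................+++++..................########################################+..........
212 ...............+++++++.........oo......########################################+..........
215 .........+++++++++++++++++..............+#####################################+...........
218 +###+###+#+###++##+####+###+#####++......++++.+#########################+..+++............
221 #+##++#++#++#++#++++##++++#+##+#+++#+#+++++++############################+++++............
224 ##+#+###+####+##+#++##+++#######+####+###++++############################+++++............
227 #+##++###+#+#++#+++#+#+##+###+#+#++#++#####################################+++............
230 #+#+##+++++#+#+#++#
[... 1176 characters left out ...]
+++++++++++++++....................
269 ++..................ooooooooo..+++++.++######++.+++++++++++++++++++++.....................
272 .++........+++.........oo......++########++...++++++++++++++++++++++++....................
275 ..++.++++++++......++..++++#########+++...+++++++++++++++++++++++++#+.....................
278 #+######+++++++#########+####+++..oo..+#+++++++++...++++++++++++..+++.....................
281 ###+#+#+++++++++####++++...oo...++##+++++++++++++++++++++++++++++++++++...................
284 ###+###++++++++........+++####+++++++++++++++++++++++++++++++++++++++++...................
287 ++++++++#########+++++++++++++++++++++++++++++++++++++++++++++++++++++++..................
```

End stop felt at 10.8 N, with the TCP reading 0.0587. So the true fingertip height is roughly the reading + 8 mm. I'll lift off, head for the dibber and check the handle.

```bash
python3 -m jog '[{"tx":0,"ty":0,"tz":-4.5,"roll":0,"jaw":0},{"tx":0,"ty":0,"tz":-4.5,"roll":0,"jaw":0},{"tx":0,"ty":0,"tz":-3.5,"roll":0,"jaw":0},{"tx":2.7,"ty":4.0,"tz":0,"roll":0,"jaw":0.2},{"tx":2.7,"ty":4.0,"tz":0,"roll":0,"jaw":0.5},{"tx":2.7,"ty":4.0,"tz":0,"roll":0,"jaw":1},{"tx":2.7,"ty":4.0,"tz":0,"roll":0,"jaw":1},{"tx":2.7,"ty":4.0,"tz":0,"roll":0,"jaw":1}]'|egrep 'pos|^force'
python3 -m jog '[{"tx":2.7,"ty":4.0,"tz":0,"roll":0,"jaw":1},{"tx":2.0,"ty":4.0,"tz":0,"roll":0,"jaw":1},{"tx":0,"ty":0,"tz":0,"roll":-0.125,"jaw":1},{"tx":0,"ty":0,"tz":0,"roll":-0.125,"jaw":1},{"tx":0,"ty":0,"tz":0,"roll":-0.125,"jaw":1},{"tx":0,"ty":0,"tz":0,"roll":-0.125,"jaw":1}]'|egrep 'pos|^force'
python3 - <<'E'
from h import *
for n in('side','top'): snap(n)
cv2.imwrite('pics/s8.png',C['side']['img'][:,:,::-1]);cv2.imwrite('pics/t8.png',C['top']['img'][:,:,::-1])
old={'side':cv2.imread('pics/s6.png')[:,:,::-1],'top':cv2.imread('pics/t6.png')[:,:,::-1]}
for n,(r,c) in(('side',(240,263)),('top',(237,297))):
    for lab,im in(('old',old[n]),('new',C[n]['img'])):
        h=cv2.cvtColor(np.ascontiguousarray(im[r-25:r+25,c-25:c+25]),cv2.COLOR_RGB2HSV)
        if lab=='old': print(n,'grip hsv',h[25,25])
    for k in C[n],:
        q=landmark_of(n,'handle_grip');print(n,[(x['point'],round(x['p'],2)) for x in q[:2]])
    for row in range(r-16,r+18,2): print(row,' '.join('%3d'%(int(C[n]['img'][row,k,0])-int(C[n]['img'][row,k,2])) for k in range(c-16,c+17,2)))
go([.4535,.2815,.111])
E
```

```text
position: [0.4858, 0.1885, 0.1819]
force: [1.2, 0.6, 0.1]
position: [0.4566, 0.275, 0.1817]
force: [0.4, 0.5, -0.3]
side grip hsv [ 18 122 167]
side [([241.8, 262.4], 0.84), ([143.3, 268.4], 0.5)]
224 -15   4  93  90  -3   6  65  75  90  93 101  96  94  91  95  93  96
226  -8 -18  13 103  87  -4   3  64  94  96  95  99  96  96  93  99  97
228 -12 -10 -20  49 102  79 -12  35  90  95  97  94  94  92  99  95  94
230 -12 -11 -14 -22  88 102  -2  -1  78  89  97  96  93  92  94  96  93
232 -14  -6 -13 -23  26 103  76  31  75  77  83  97  93  92  98  93  96
234 -15  -7 -12  -6  -1  98 102  57  80  79  77 102  96  94  91  93  91
236 -14  -7  -7 -18 -20  59 101  58  77  79  73  94  94  92  91  91  94
238 -10  -8 -10  -9 -22  29 104  58  75  75  72  94  64  97  94  93  92
240 -20 -10  -9 -11 -18  -7  17  58  77  78  26   9  61  97  94  93  94
242 -13 -15 -10  -8 -13 -19  -7  58  76  76  28  23  97  97  91  89  93
244   1 -18 -13 -18  -8 -19  -6  62  79  78  17   6  98  95  91  91  93
246  14 -17  -9 -11 -17 -13  -4  64  76  76  16   9  96  95  93  93  92
248  13 -17 -14 -11 -16 -10  -5  68  74
[... 1036 characters left out ...]
  80  72  83
239 100 120  18  29  51  72  86  95  99 104 106 108 107 107 108  98 124
241 135 134   1  -6  -5  -7   0  18  41  63  82  92  96 102 105  74  76
243  51  20 -28 -29 -30 -19 -22 -17 -10  -8  -1   7  29  74  58  -1  52
245 -24 -17 -16 -17 -17 -19 -22 -27 -29 -31 -14 -10  -6  74  59  -1  -9
247 -14 -13 -14 -12 -14 -13 -15 -13 -14 -19 -27 -32 -20  72  76  75  17
249 -17 -17 -16 -15 -14 -15 -16 -13 -15 -13 -17 -17 -31 -20  31  78  79
251 -22 -24 -24 -22 -26 -24 -22 -20 -20 -17 -17 -12 -16 -19 -35  -7  76
253 -15 -13 -20 -23 -27 -34 -42 -41 -40 -41 -31 -15 -16 -19 -17 -32  -8
d cm [0.13 0.75 7.08] pail xy [-0.082   0.2795] z 0.1818 yaw y 106.8 F [-0.1  1.   0.3] op 0.989 gf 0.0 t 16.65
```

The handle's grip dropped another 3 px to row 243.3 (244.7 predicted at the stop), so it's seated. Now I'll refine the dibber position.

Run:
```python
from h import *
np.set_printoptions(precision=4,suppress=True)
for n in('side','top'): snap(n)
print(tri({'side':[123.6,190.4],'top':[295,130]}),atz('top',[295,130],.17),atz('side',[123.6,190.4],.17))
t=cv2.imread('pics/top1.png')
h=cv2.cvtColor(t,cv2.COLOR_BGR2HSV)
sub=t[282:306,118:142].sum(2)//3
print(sub)
```

```text
[0.4535 0.2822 0.1648] [0.4526 0.2803 0.17  ] [0.4547 0.2755 0.17  ]
[[153 152 153 153 155 152 152 155 154 153 154 153 151 141 131  90  54  45
   53  66  70  63  58  49]
 [148 151 149 148 149 148 149 148 148 151 148 148 142 131 105  59  44  51
   64  71  63  54  52  48]
 [143 143 144 145 143 144 145 144 144 144 143 143 134 110  67  48  46  58
   73  68  52  51  51  49]
 [142 142 143 143 142 141 142 143 141 143 142 136 128  79  49  47  54  70
   70  59  50  49  49  50]
 [145 145 145 143 144 144 145 144 145 144 138 131 114  57  47  46  46  57
   53  42  40  39  41  42]
 [148 147 147 147 148 145 149 147 150 147 133 112  88  56  54  45  35  31
   31  25  25  29  27  25]
 [152 153 152 152 152 152 154 152 150 128 107  79  66  64  62  52  39  22
   22  19  25  20  18  20]
 [153 155 153 154 154 155 154 132 119  87  70  69  69  69  66  61  48  31
   22  24  26  22  19  23]
 [152 153 154 153 153 138 118  88  71  67  70  73  70  70  69  64  56  34
   21  19  24  24  23  20]
 [151 149 150 152 149 103  73  69  67  71  73  73  68  67  65  69  59  46
   27  22  21  20  21  21]
 [146 147 147 148 145
[... 693 characters left out ...]
51 153 151 153 152 150 100  69  71  66  63  60  56  51  41  31  26
   27  24  20  22  21  24]
 [154 155 154 154 155 155 155 125  76  65  61  54  48  39  31  26  25  26
   22  19  22  23  29  37]
 [152 154 153 152 153 152 154 151 104  75  58  54  47  30  29  28  34  44
   43  34  37  37  43  43]
 [153 150 149 149 150 151 151 151 134 121 114 105  95  59  39  37  42  65
   65  55  44  43  46  48]
 [147 148 149 148 148 147 149 150 148 148 147 137 127 101  54  41  42  60
   75  71  56  47  46  43]
 [144 146 147 146 146 145 145 145 146 146 146 141 135 127  87  49  40  46
   61  72  69  59  47  49]
 [137 138 137 138 136 136 138 138 139 136 139 138 134 131 121  82  50  42
   46  60  67  70  64  65]]
```

```bash
python3 -m jog '[{"tx":0.1,"ty":0.7,"tz":0,"roll":-0.05,"jaw":1},{"tx":0,"ty":0,"tz":2.5,"roll":0,"jaw":1},{"tx":0,"ty":0,"tz":2.5,"roll":0,"jaw":1},{"tx":0,"ty":0,"tz":2.0,"roll":0,"jaw":1},{"tx":0,"ty":0,"tz":0,"roll":0,"jaw":1}]'|egrep 'pos|^force'
python3 -m jog '[{"tx":0,"ty":0,"tz":0,"roll":0,"jaw":0.6},{"tx":0,"ty":0,"tz":0,"roll":0,"jaw":0.4},{"tx":0,"ty":0,"tz":0,"roll":0,"jaw":0.32},{"tx":0,"ty":0,"tz":0,"roll":0,"jaw":0.32}]'|egrep 'pos|^force|op|gr'
python3 -m jog '[{"tx":0,"ty":0,"tz":0,"roll":0,"jaw":0},{"tx":0,"ty":0,"tz":0,"roll":0,"jaw":0},{"tx":0,"ty":0,"tz":0,"roll":0,"jaw":0}]'|egrep 'pos|^force|op|gr'
```

```text
position: [0.4523, 0.2804, 0.1097]
force: [-0.4, 0.2, -0.1]
position: [0.4549, 0.2815, 0.113]
force: [0.1, 0.3, 0.1]
opening: 0.723
grasp_force: 0.0
position: [0.4543, 0.2813, 0.1122]
force: [-0.1, -0.7, -0.0]
opening: 0.448
grasp_force: 0.0
```

```bash
python3 -m jog '[{"tx":0,"ty":0,"tz":0,"roll":0,"jaw":0},{"tx":0,"ty":0,"tz":0,"roll":0,"jaw":0},{"tx":0,"ty":0,"tz":0,"roll":0,"jaw":0}]'|egrep 'pos|^force|op|gr'
python3 -m jog '[{"tx":0,"ty":0,"tz":0,"roll":0,"jaw":0},{"tx":0,"ty":0,"tz":0,"roll":0,"jaw":0}]'
python3 - <<'E'
from h import *
for n in('side','top'):
    snap(n)
    for t in('dibber','dibber_pot'): print(n,t,[(q['point'],round(q['p'],2)) for q in landmark_of(n,t)[:2]])
E
```

```text
position: [0.4543, 0.2813, 0.112]
force: [0.6, 0.8, -0.5]
opening: 0.277
grasp_force: 29.9
time_s: 18.45
position: [0.4543, 0.2813, 0.112]
tcp_rot: [[-0.941, -0.339, 0.0], [-0.339, 0.941, 0.0], [-0.0, 0.0, -1.0]]
force: [0.2, 0.1, -0.7]
opening: 0.273
grasp_force: 29.9
side dibber [([167.5, 197.8], 0.66)]
side dibber_pot [([170.3, 199.7], 0.97)]
top dibber []
top dibber_pot [([292.1, 156.1], 0.57)]
```

Dibber gripped at 23.8 mm, aligned with its faces. I'll lift it and map the stones.

```bash
python3 -m jog '[{"tx":0,"ty":0,"tz":-1,"roll":0,"jaw":0},{"tx":0,"ty":0,"tz":-2,"roll":0,"jaw":0},{"tx":0,"ty":0,"tz":-4,"roll":0,"jaw":0},{"tx":0,"ty":0,"tz":-3,"roll":0,"jaw":0},{"tx":0,"ty":0,"tz":0,"roll":0,"jaw":0}]'|egrep 'pos|^force|op|gr'
cat >> h.py <<'E'
def stones(n='top',z=.016):
    im=np.ascontiguousarray(C[n]['img']);h=cv2.cvtColor(im,cv2.COLOR_RGB2HSV)
    yy,xx=np.mgrid[:420,:560];c=proj(n,PC+[0,0,z]);near=(yy-c[0])**2+(xx-c[1])**2<36**2
    out={}
    for col,m in(('w',(h[...,1]<70)&(h[...,2]>60)),('b',((h[...,0]<14)|(h[...,0]>175))&(h[...,1]>130)&(h[...,2]>60))):
        m=(m&near).astype(np.uint8);m=cv2.morphologyEx(m,cv2.MORPH_OPEN,np.ones((3,3)))
        N,_,st,ce=cv2.connectedComponentsWithStats(m)
        out[col]=[]
        for i in range(1,N):
            if st[i,4]>25:
                p=atz(n,ce[i][::-1],z)-PC;out[col].append((round(p@PX*1e3),round(p@PY*1e3),int(st[i,4])))
    return out
E
python3 - <<'E'
from h import *
snap('top','t9.png');snap('side','s9.png');print(stones());print(stones('side'))
print([(q['point'],round(q['p'],2)) for q in landmark_of('top','brown')])
print([(q['point'],round(q['p'],2)) for q in landmark_of('side','dibber')])
gp(0,0,.202)
E
```

```text
position: [0.4571, 0.2824, 0.2168]
force: [0.7, -0.4, -1.3]
opening: 0.274
grasp_force: 29.9
{'w': [(47, 20, 118), (45, -18, 119), (18, 46, 122), (21, -42, 118)], 'b': [(-19, 44, 100), (-18, -44, 99), (-42, 16, 104), (-44, -19, 101)]}
{'w': [(17, 48, 113), (46, 22, 110), (44, -16, 116), (19, -38, 99), (31, -60, 193)], 'b': [(-21, 46, 87), (-43, 18, 88), (-45, -17, 100), (-18, -41, 78)]}
[([294.8, 305.2], 0.6), ([302.6, 292.3], 0.48), ([297.5, 278.8], 0.46), ([286.1, 268.8], 0.46)]
[([139.0, 193.9], 0.73)]
d cm [  7.43 -28.81   0.91] pail xy [-0.0872  0.2845] z 0.2109 yaw y 109.8 F [-0.2 -0.1 -2.2] op 0.274 gf 29.9 t 19.45
```

The stones form a ring of radius about 47 mm, with whites at x>0 and browns at x<0, and the middle is free. The wrist carries −2.2 N, the dibber's weight. I'll turn the tool to the pail's axes, go over the middle and lower with a force check.

```bash
python3 -m jog '[{"tx":0,"ty":0,"tz":0,"roll":0.11,"jaw":0},{"tx":0,"ty":0,"tz":0,"roll":0.11,"jaw":0},{"tx":0,"ty":0,"tz":0,"roll":0.11,"jaw":0},{"tx":0,"ty":0,"tz":0,"roll":0.11,"jaw":0},{"tx":0,"ty":0,"tz":0,"roll":0.11,"jaw":0},{"tx":-1.2,"ty":-4,"tz":0,"roll":0,"jaw":0},{"tx":-1.2,"ty":-4,"tz":0,"roll":0,"jaw":0},{"tx":-1.2,"ty":-4,"tz":0,"roll":0,"jaw":0}]'|egrep 'pos|^force|gr'
python3 -m jog '[{"tx":-1.3,"ty":-4.1,"tz":0,"roll":0,"jaw":0},{"tx":-1.2,"ty":-4.1,"tz":0,"roll":0,"jaw":0},{"tx":-1.3,"ty":-4.1,"tz":0,"roll":0,"jaw":0},{"tx":-1.3,"ty":-4.1,"tz":0,"roll":0,"jaw":0},{"tx":0,"ty":0,"tz":0,"roll":0,"jaw":0}]'|egrep 'pos|^force|gr'
python3 -c "
from h import *
gp(0,0,.116)"
```

```text
position: [0.4638, 0.1553, 0.2103]
force: [1.3, 0.5, -2.0]
grasp_force: 29.9
position: [0.4826, -0.0193, 0.2108]
force: [0.1, -0.0, -2.2]
grasp_force: 29.9
d cm [0.26 0.35 9.48] pail xy [ 0.0027 -0.0034] z 0.2108 yaw y 78.0 F [ 0.1 -0.  -2.2] op 0.271 gf 29.9 t 20.75
```

```bash
python3 -m jog '[{"tx":0.3,"ty":0.3,"tz":3,"roll":0,"jaw":0},{"tx":0,"ty":0,"tz":3,"roll":0,"jaw":0},{"tx":0,"ty":0,"tz":2,"roll":0,"jaw":0},{"tx":0,"ty":0,"tz":1,"roll":0,"jaw":0},{"tx":0,"ty":0,"tz":0,"roll":0,"jaw":0}]'|egrep 'pos|^force|gr'
for i in 1 2 3; do python3 -m jog '[{"tx":0,"ty":0,"tz":0.2,"roll":0,"jaw":0},{"tx":0,"ty":0,"tz":0,"roll":0,"jaw":0}]'|egrep 'pos|^force'; done
python3 -c "
from h import *
gp(0,0,.117)"
```

```text
position: [0.478, -0.01, 0.1202]
force: [0.7, 0.3, -1.6]
grasp_force: 29.9
position: [0.4803, -0.0108, 0.1207]
force: [-0.4, -0.0, -2.3]
position: [0.48, -0.0109, 0.1186]
force: [-0.2, -0.2, -1.8]
position: [0.4796, -0.0109, 0.1161]
force: [0.5, 0.0, -1.6]
d cm [-0.2  -0.43 -0.09] pail xy [-0.002   0.0043] z 0.1161 yaw y 78.3 F [ 0.5  0.  -1.6] op 0.274 gf 29.9 t 21.85
```

```bash
python3 -m jog '[{"tx":-0.2,"ty":-0.9,"tz":0,"roll":0,"jaw":0},{"tx":-0.1,"ty":-0.9,"tz":0,"roll":0,"jaw":0},{"tx":0,"ty":-0.9,"tz":0,"roll":0,"jaw":0},{"tx":0,"ty":-0.9,"tz":0,"roll":0,"jaw":0},{"tx":0,"ty":-0.9,"tz":0,"roll":0,"jaw":0},{"tx":0,"ty":-0.9,"tz":0,"roll":0,"jaw":0},{"tx":0,"ty":0,"tz":0,"roll":0,"jaw":0}]'|egrep 'pos|^force|gr'
python3 -m jog '[{"tx":-0.54,"ty":0.06,"tz":0,"roll":0,"jaw":0},{"tx":-0.54,"ty":0.06,"tz":0,"roll":0,"jaw":0},{"tx":-0.52,"ty":0.17,"tz":0,"roll":0,"jaw":0},{"tx":-0.52,"ty":0.17,"tz":0,"roll":0,"jaw":0},{"tx":-0.46,"ty":0.28,"tz":0,"roll":0,"jaw":0},{"tx":-0.46,"ty":0.28,"tz":0,"roll":0,"jaw":0},{"tx":-0.4,"ty":0.38,"tz":0,"roll":0,"jaw":0},{"tx":-0.4,"ty":0.38,"tz":0,"roll":0,"jaw":0}]'|egrep 'pos|^force|gr'
python3 -c "
from h import *
gp(.0383,-.0321,.116);snap('side');print(stones('side'))"
```

```text
position: [0.4716, -0.0657, 0.1161]
force: [0.8, 0.1, -1.5]
grasp_force: 29.9
position: [0.5133, -0.0544, 0.116]
force: [-0.7, 0.7, -1.6]
grasp_force: 29.9
d cm [ 0.15 -0.06  0.  ] pail xy [ 0.0398 -0.0315] z 0.116 yaw y 78.3 F [-0.7  0.7 -1.6] op 0.27 gf 29.9 t 23.35
{'w': [(46, -18, 149), (50, -54, 115)], 'b': [(-47, 18, 64), (-45, -17, 99), (-22, -43, 72)]}
```

```bash
python3 -m jog '[{"tx":-0.2,"ty":0.45,"tz":0,"roll":0,"jaw":0},{"tx":-0.25,"ty":0.45,"tz":0,"roll":0,"jaw":0},{"tx":-0.18,"ty":0.51,"tz":0,"roll":0,"jaw":0},{"tx":-0.18,"ty":0.51,"tz":0,"roll":0,"jaw":0},{"tx":-0.08,"ty":0.54,"tz":0,"roll":0,"jaw":0},{"tx":-0.08,"ty":0.54,"tz":0,"roll":0,"jaw":0},{"tx":0.04,"ty":0.55,"tz":0,"roll":0,"jaw":0},{"tx":0.04,"ty":0.55,"tz":0,"roll":0,"jaw":0}]'|egrep 'pos|^force|gr'
python3 -m jog '[{"tx":0.15,"ty":0.52,"tz":0,"roll":0,"jaw":0},{"tx":0.15,"ty":0.52,"tz":0,"roll":0,"jaw":0},{"tx":0.26,"ty":0.48,"tz":0,"roll":0,"jaw":0},{"tx":0.26,"ty":0.48,"tz":0,"roll":0,"jaw":0},{"tx":0,"ty":0,"tz":0,"roll":0,"jaw":0}]'|egrep 'pos|^force|gr'
python3 -c "
from h import *
gp(.041,.0287,.116);snap('side');print(stones('side'));snap('top');print(stones('top'))"
```

```text
position: [0.5273, -0.015, 0.1154]
force: [-6.0, 1.0, -0.6]
grasp_force: 30.0
position: [0.525, 0.0049, 0.1161]
force: [-4.4, -2.1, 0.4]
grasp_force: 30.0
d cm [-0.18 -0.03  0.01] pail xy [0.0392 0.029 ] z 0.1161 yaw y 78.4 F [-4.4 -2.1  0.4] op 0.275 gf 30.0 t 24.7
{'w': [(9, 53, 239), (46, 43, 110), (59, 9, 119), (67, -40, 49), (28, -68, 79)], 'b': [(-38, 31, 187), (-45, -17, 103), (-22, -43, 69)]}
{'w': [(15, 68, 47), (-5, 55, 124)], 'b': [(-26, 43, 62)]}
```

```bash
python3 -m jog '[{"tx":1.3,"ty":-1,"tz":0,"roll":0,"jaw":0},{"tx":1.3,"ty":-1,"tz":0,"roll":0,"jaw":0},{"tx":1.3,"ty":-0.9,"tz":0,"roll":0,"jaw":0},{"tx":0,"ty":0,"tz":0,"roll":0,"jaw":0}]'|egrep 'pos|^force|gr'
python3 -c "
from h import *
gp(0,0,.116);snap('side','s10.png');print(stones('side'));print([[(c,np.round(atz('side',q['point'],.016)-PC,3)@np.c_[PX,PY]) for q in landmark_of('side',c)] for c in('white','brown')])"
```

```text
position: [0.4828, -0.0163, 0.1166]
force: [0.2, 0.3, -2.4]
grasp_force: 30.0
d cm [0.22 0.03 0.06] pail xy [ 0.0022 -0.0003] z 0.1166 yaw y 78.2 F [ 0.2  0.3 -2.4] op 0.271 gf 30.0 t 25.2
{'w': [(44, 33, 330), (-13, 13, 76), (44, -57, 147)], 'b': [(-43, 19, 100), (-45, -17, 100), (-22, -43, 68)]}
[[('white', array([0.0435963, 0.0508891])), ('white', array([0.2771098, 0.1808961])), ('white', array([0.0212076, 0.0554482])), ('white', array([0.0581839, 0.0099948]))], [('brown', array([-0.0193164, -0.0448448])), ('brown', array([-0.0391379,  0.0164122]))]]
```

```bash
python3 -m jog '[{"tx":0.9,"ty":0,"tz":0,"roll":0,"jaw":0},{"tx":0.9,"ty":0.1,"tz":0,"roll":0,"jaw":0},{"tx":0.9,"ty":0,"tz":0,"roll":0,"jaw":0},{"tx":0.9,"ty":0,"tz":0,"roll":0,"jaw":0},{"tx":0.9,"ty":0,"tz":0,"roll":0,"jaw":0},{"tx":0.9,"ty":0,"tz":0,"roll":0,"jaw":0},{"tx":-0.06,"ty":-0.57,"tz":0,"roll":0,"jaw":0},{"tx":-0.06,"ty":-0.57,"tz":0,"roll":0,"jaw":0}]'|egrep 'pos|^force|gr'
python3 -m jog '[{"tx":-0.18,"ty":-0.53,"tz":0,"roll":0,"jaw":0},{"tx":-0.18,"ty":-0.53,"tz":0,"roll":0,"jaw":0},{"tx":-0.29,"ty":-0.48,"tz":0,"roll":0,"jaw":0},{"tx":-0.29,"ty":-0.48,"tz":0,"roll":0,"jaw":0},{"tx":-0.4,"ty":-0.4,"tz":0,"roll":0,"jaw":0},{"tx":-0.4,"ty":-0.4,"tz":0,"roll":0,"jaw":0},{"tx":-0.47,"ty":-0.31,"tz":0,"roll":0,"jaw":0},{"tx":-0.47,"ty":-0.31,"tz":0,"roll":0,"jaw":0}]'|egrep 'pos|^force|gr'
python3 -m jog '[{"tx":-0.52,"ty":-0.2,"tz":0,"roll":0,"jaw":0},{"tx":-0.52,"ty":-0.2,"tz":0,"roll":0,"jaw":0},{"tx":0,"ty":0,"tz":0,"roll":0,"jaw":0}]'|egrep 'pos|^force|gr'
python3 -c "
from h import *
gp(0,0,.116);snap('side','s11.png');print(stones('side'));print([[(c,np.round(atz('side',q['point'],.016)-PC,3)@np.c_[PX,PY]) for q in landmark_of('side',c)] for c in('white','brown')])"
```

```text
position: [0.4281, -0.0156, 0.1162]
force: [-0.2, 0.3, -2.6]
grasp_force: 30.0
position: [0.4477, -0.0546, 0.1161]
force: [0.0, -0.3, -2.8]
grasp_force: 30.0
position: [0.458, -0.0609, 0.1162]
force: [0.3, 0.3, -2.7]
grasp_force: 30.0
d cm [-1.3   4.9   0.02] pail xy [-0.013 -0.049] z 0.1162 yaw y 78.3 F [ 0.3  0.3 -2.7] op 0.274 gf 30.0 t 27.25
{'w': [(-18, 93, 27), (38, 36, 382), (42, -57, 156), (-26, -43, 47)], 'b': [(1, -40, 119)]}
[[('white', array([0.0213765, 0.059568 ])), ('white', array([0.0593658, 0.0092181])), ('white', array([0.0448119, 0.0450133])), ('white', array([-0.0162421,  0.0538278]))], [('brown', array([-0.0013512, -0.0329584])), ('brown', array([ 0.0232661, -0.0482898]))]]
```

```bash
python3 -m jog '[{"tx":0.7,"ty":0.8,"tz":0,"roll":0,"jaw":0},{"tx":0.7,"ty":0.7,"tz":0,"roll":0,"jaw":0},{"tx":-0.7,"ty":0,"tz":0,"roll":0,"jaw":0},{"tx":-0.7,"ty":0,"tz":0,"roll":0,"jaw":0},{"tx":-0.7,"ty":0,"tz":0,"roll":0,"jaw":0},{"tx":-0.7,"ty":0,"tz":0,"roll":0,"jaw":0},{"tx":0.8,"ty":1,"tz":0,"roll":0,"jaw":0},{"tx":0.5,"ty":2,"tz":0,"roll":0,"jaw":0}]'|egrep 'pos|^force|gr'
python3 -m jog '[{"tx":-0.8,"ty":0.4,"tz":0,"roll":0,"jaw":0},{"tx":0,"ty":0,"tz":-4,"roll":0,"jaw":0},{"tx":0,"ty":0,"tz":-4,"roll":0,"jaw":0},{"tx":0.5,"ty":4.5,"tz":-1,"roll":0,"jaw":0},{"tx":1,"ty":4.5,"tz":0,"roll":0,"jaw":0},{"tx":1,"ty":4.5,"tz":0,"roll":0,"jaw":0},{"tx":1,"ty":4.5,"tz":0,"roll":0,"jaw":0}]'|egrep 'pos|^force|gr'
python3 - <<'E'
from h import *
gp(0,0,.116)
for n in('side','top'):
    snap(n,n+'12.png');print(n,stones(n));print([[(c,np.round((atz(n,q['point'],.016)-PC)@np.c_[PX,PY]*1e3).tolist()) for q in landmark_of(n,c)] for c in('white','brown')])
E
```

```text
position: [0.4663, -0.0165, 0.1159]
force: [-0.2, -0.6, -2.2]
grasp_force: 30.0
position: [0.4775, 0.1709, 0.2064]
force: [1.0, -0.9, -2.0]
grasp_force: 30.0
d cm [ -4.09 -18.19   9.04] pail xy [-0.0409  0.1819] z 0.2064 yaw y 78.3 F [ 1.  -0.9 -2. ] op 0.275 gf 30.0 t 28.9
side {'w': [(30, 40, 436), (31, -60, 194)], 'b': [(-41, 34, 173), (18, -29, 121)]}
[[('white', [58.0, 7.0]), ('white', [49.0, 36.0]), ('white', [-10.0, 54.0])], [('brown', [-49.0, 19.0]), ('brown', [-34.0, 44.0]), ('brown', [4.0, -26.0]), ('brown', [36.0, -34.0])]]
top {'w': [(60, 7, 123), (21, 50, 362)], 'b': [(27, -37, 192), (-40, 32, 202)]}
[[('white', [-2.0, -2.0]), ('white', [63.0, 9.0]), ('white', [-1.0, 50.0]), ('white', [46.0, 35.0])], [('brown', [-27.0, 34.0]), ('brown', [27.0, -272.0]), ('brown', [14.0, -29.0]), ('brown', [-47.0, 17.0]), ('brown', [279.0, 186.0]), ('brown', [266.0, -255.0])]]
```

```bash
python3 -m jog '[{"tx":-1.2,"ty":-4,"tz":0,"roll":0,"jaw":0},{"tx":-1.2,"ty":-4,"tz":0,"roll":0,"jaw":0},{"tx":-1.2,"ty":-4,"tz":0,"roll":0,"jaw":0},{"tx":-1.2,"ty":-4.2,"tz":0,"roll":0,"jaw":0},{"tx":0,"ty":0,"tz":0,"roll":0,"jaw":0},{"tx":0,"ty":0,"tz":0,"roll":0,"jaw":0}]'|egrep 'pos|^force|gr'
python3 -c "
from h import *
gp(.007,.02,.116)"
python3 -m jog '[{"tx":0,"ty":0,"tz":4.5,"roll":0,"jaw":0},{"tx":0,"ty":0,"tz":3,"roll":0,"jaw":0},{"tx":0,"ty":0,"tz":1.5,"roll":0,"jaw":0},{"tx":0,"ty":0,"tz":0,"roll":0,"jaw":0},{"tx":0,"ty":0,"tz":0,"roll":0,"jaw":0}]'|egrep 'pos|^force|gr'
python3 -c "
from h import *
gp(.007,.02,.116)"
```

```text
position: [0.4915, -0.0015, 0.206]
force: [-0.9, 1.0, -2.8]
grasp_force: 30.0
d cm [0.07 0.4  9.  ] pail xy [0.0078 0.016 ] z 0.206 yaw y 78.0 F [-0.9  1.  -2.8] op 0.273 gf 30.0 t 29.8
position: [0.4918, 0.0015, 0.1163]
force: [-0.8, 0.7, -2.0]
grasp_force: 30.0
d cm [0.04 0.11 0.03] pail xy [0.0074 0.0189] z 0.1163 yaw y 78.4 F [-0.8  0.7 -2. ] op 0.274 gf 30.0 t 30.3
```

```bash
python3 -m jog '[{"tx":0,"ty":0.7,"tz":0,"roll":0,"jaw":0},{"tx":0,"ty":0.7,"tz":0,"roll":0,"jaw":0},{"tx":0,"ty":0.6,"tz":0,"roll":0,"jaw":0},{"tx":0,"ty":0.6,"tz":0,"roll":0,"jaw":0},{"tx":0,"ty":0.5,"tz":0,"roll":0,"jaw":0},{"tx":0.5,"ty":0,"tz":0,"roll":0,"jaw":0},{"tx":0.5,"ty":0,"tz":0,"roll":0,"jaw":0},{"tx":0.5,"ty":-0.1,"tz":0,"roll":0,"jaw":0}]'|egrep 'pos|^force|gr'
python3 -m jog '[{"tx":0.5,"ty":-0.1,"tz":0,"roll":0,"jaw":0},{"tx":0.5,"ty":-0.2,"tz":0,"roll":0,"jaw":0},{"tx":0,"ty":0,"tz":0,"roll":0,"jaw":0},{"tx":-0.5,"ty":-1.2,"tz":0,"roll":0,"jaw":0},{"tx":-0.5,"ty":-1.3,"tz":0,"roll":0,"jaw":0},{"tx":0,"ty":0,"tz":-3.5,"roll":0,"jaw":0},{"tx":0,"ty":0,"tz":-4.5,"roll":0,"jaw":0}]'|egrep 'pos|^force|gr'
python3 -m jog '[{"tx":1,"ty":4.5,"tz":-1,"roll":0,"jaw":0},{"tx":1,"ty":4.5,"tz":0,"roll":0,"jaw":0},{"tx":1,"ty":4.5,"tz":0,"roll":0,"jaw":0},{"tx":1,"ty":3,"tz":0,"roll":0,"jaw":0}]'|egrep 'pos|^force|gr'
python3 - <<'E'
from h import *
gp(0,0,.116)
for n in('side','top'): snap(n,n+'13.png')
print(stones('top'),stones('side'))
cv2.imwrite('pics/z13.png',np.hstack([cv2.resize(C[n]['img'][r:r+110,k:k+110],(400,400),interpolation=cv2.INTER_CUBIC) for n,r,k in(('side',190,170),('top',225,232))])[:,:,::-1])
E
```

```text
position: [0.4843, 0.0298, 0.1173]
force: [-2.3, -10.5, 1.5]
grasp_force: 30.3
position: [0.4758, 0.0055, 0.195]
force: [1.0, 1.0, -1.9]
grasp_force: 30.0
position: [0.4718, 0.1778, 0.2063]
force: [-0.2, -0.7, -3.2]
grasp_force: 30.0
d cm [ -4.78 -18.76   9.  ] pail xy [-0.0478  0.1875] z 0.2063 yaw y 78.3 F [-0.2 -0.7 -3.2] op 0.271 gf 30.0 t 32.2
{'w': [(60, 7, 123), (34, 48, 241), (-15, 59, 122)], 'b': [(27, -37, 193), (-43, 43, 101), (-54, 18, 98)]} {'w': [(-16, 61, 110), (42, 34, 334), (32, -60, 195)], 'b': [(-50, 31, 175), (18, -29, 122)]}
```

View pics/z13.png

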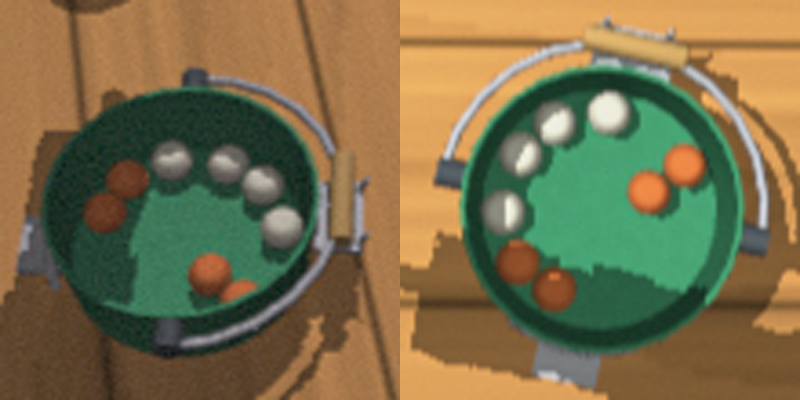

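The last view shows the whites going round the upper left and two browns in each half. White at (−15, 59) is only just in the x<0 half. One more sweep for margin.

```bash
python3 -m jog '[{"tx":-1.3,"ty":-4,"tz":0,"roll":0,"jaw":0},{"tx":-1.3,"ty":-4,"tz":0,"roll":0,"jaw":0},{"tx":-1.3,"ty":-4,"tz":0,"roll":0,"jaw":0},{"tx":-1.2,"ty":-3.8,"tz":0,"roll":0,"jaw":0},{"tx":0,"ty":0,"tz":0,"roll":0,"jaw":0},{"tx":0,"ty":0,"tz":4.5,"roll":0,"jaw":0},{"tx":0,"ty":0,"tz":3,"roll":0,"jaw":0},{"tx":0,"ty":0,"tz":1.5,"roll":0,"jaw":0}]'|egrep 'pos|^force|gr'
python3 -m jog '[{"tx":0,"ty":0,"tz":0,"roll":0,"jaw":0},{"tx":0,"ty":0,"tz":0,"roll":0,"jaw":0}]'|egrep 'pos|^force|gr'
python3 -c "
from h import *
gp(.003,.055,.116)"
```

```text
position: [0.4875, 0.0103, 0.1136]
force: [0.0, 0.7, -1.8]
grasp_force: 30.0
position: [0.4897, 0.0103, 0.1161]
force: [0.1, -0.1, -1.8]
grasp_force: 30.0
d cm [0.06 2.79 0.02] pail xy [0.0036 0.0271] z 0.1161 yaw y 78.3 F [ 0.1 -0.1 -1.8] op 0.272 gf 30.0 t 33.3
```

```bash
python3 -m jog '[{"tx":0,"ty":0.7,"tz":0,"roll":0,"jaw":0},{"tx":0,"ty":0.7,"tz":0,"roll":0,"jaw":0},{"tx":0,"ty":0.6,"tz":0,"roll":0,"jaw":0},{"tx":0,"ty":0.6,"tz":0,"roll":0,"jaw":0},{"tx":0.5,"ty":0,"tz":0,"roll":0,"jaw":0},{"tx":0.5,"ty":-0.1,"tz":0,"roll":0,"jaw":0},{"tx":0.5,"ty":-0.2,"tz":0,"roll":0,"jaw":0}]'|egrep 'pos|^force|gr'
python3 -m jog '[{"tx":0.5,"ty":-0.2,"tz":0,"roll":0,"jaw":0},{"tx":0.5,"ty":-0.3,"tz":0,"roll":0,"jaw":0},{"tx":0,"ty":0,"tz":0,"roll":0,"jaw":0},{"tx":-0.7,"ty":-1.2,"tz":0,"roll":0,"jaw":0},{"tx":-0.7,"ty":-1.3,"tz":0,"roll":0,"jaw":0},{"tx":0,"ty":0,"tz":-3.5,"roll":0,"jaw":0},{"tx":0,"ty":0,"tz":-4.5,"roll":0,"jaw":0}]'|egrep 'pos|^force|gr'
python3 -m jog '[{"tx":1,"ty":4.5,"tz":-1.5,"roll":0,"jaw":0},{"tx":1,"ty":4.5,"tz":0,"roll":0,"jaw":0},{"tx":1,"ty":4.5,"tz":0,"roll":0,"jaw":0},{"tx":1,"ty":3,"tz":0,"roll":0,"jaw":0},{"tx":0,"ty":0,"tz":0,"roll":0,"jaw":0}]'|egrep 'pos|^force|gr'
python3 - <<'E'
from h import *
for n in('side','top'): snap(n,n+'14.png')
print(stones('top'),stones('side'))
for n in C: print([(np.round(q['point'],1),round(q['p'],2)) for q in landmark_of(n,'dibber_pot')[:2]],[(np.round(q['point'],1)) for q in landmark_of(n,'handle_grip')[:1]])
go([.4543,.2813,.211])
E
```

```text
position: [0.4782, 0.0368, 0.1161]
force: [0.3, -0.1, -2.5]
grasp_force: 30.0
position: [0.4764, 0.0044, 0.195]
force: [1.1, -1.0, -2.6]
grasp_force: 30.0
position: [0.4716, 0.178, 0.211]
force: [-0.5, -0.6, -2.1]
grasp_force: 30.0
{'w': [(60, 7, 124), (37, 45, 238), (-48, 34, 130)], 'b': [(27, -38, 192), (-59, 8, 99), (-56, -20, 101)]} {'w': [(44, 33, 334), (-50, 36, 108), (31, -60, 189)], 'b': [(-59, -6, 191), (19, -29, 127)]}
[(array([167.7, 201.8]), 0.62), (array([144.7, 268. ]), 0.31)] [array([241.4, 263.2])]
[(array([256.5, 288.2]), 0.59)] [array([236.5, 295.5])]
d cm [ 3.940e+00  1.012e+01 -1.000e-02] pail xy [-0.0468  0.184 ] z 0.2109 yaw y 78.2 F [ 0.2 -0.3 -2.8] op 0.272 gf 30.0 t 35.5
```

White now sits well in x<0 at (−48, 34). I'll put the dibber back.

```bash
python3 -m jog '[{"tx":1.3,"ty":3.4,"tz":0,"roll":0,"jaw":0},{"tx":1.3,"ty":3.4,"tz":0,"roll":0,"jaw":0},{"tx":1.3,"ty":3.3,"tz":0,"roll":0,"jaw":0},{"tx":0,"ty":0,"tz":0,"roll":0,"jaw":0},{"tx":0,"ty":0,"tz":0,"roll":0,"jaw":0}]'|egrep 'pos|^force|gr'
python3 - <<'E'
from h import *
for n in('side','top'): snap(n)
T={n:trace(n,'dibber_pot')[0] for n in C}
p0={'side':[182.8,142.2,28.8,32.8],'top':[127.5,273.4,41,39.5]}
print({n:(t['bbox'],t['p']) for n,t in T.items()})
old=cv2.imread('pics/side1.png')[:,:,::-1].astype(int);im=C['side']['img'].astype(int)
for row in range(140,182,2): print(row,''.join('#' if (im[row,k,0]>1.7*im[row,k,1] ) else '.' for k in range(176,218)),''.join('#' if (old[row,k,0]>1.7*old[row,k,1] ) else '.' for k in range(176,218)))
go([.4543,.2813,.112])
E
```

```text
position: [0.4541, 0.2818, 0.2109]
force: [-0.4, -0.3, -1.8]
grasp_force: 30.0
{'side': ([182.2, 139.3, 33.3, 38.5], 0.91), 'top': ([136.2, 275.2, 33.5, 35.0], 0.57)}
140 .......................................... ................#.........................
142 .....................########............. ...............#.......#####..............
144 ..........###.....##.#####...###.......... ...........#..........##########..........
146 ........##...##########.###.#.###......... ........##.#..#........#.....#..##........
148 .......######.#.######.#.#.###..###....... .......##.#.###........###.########.......
150 ......####..####....####.#...######....... ......###.######.......#..##.#.####.......
152 ......##..##.###.####..####.###.###....... ......##..#.###..........##.....###.......
154 ......#####.###.#.....#.####.######....... ......#####.#####.........#..#.####.......
156 .......####..#.##.#.#.##....#####......... .......###.#..#.........##.#.#####........
158 ........#######.#...###.######.###........ ........###.##...........######.#.........
160 ..........#.############.#.#.
[... 366 characters left out ...]
....... .............#.#...######...#.#...........
170 ...............###.#.##.#.#.#.#.#......... .................#.#....##.####...........
172 ..................#.##########............ ................#.###.#.#...#..#..........
174 ..................###..####.##............ ..................#.###....##.............
176 .......................#..##.............. .....................#..##................
178 .......................................... ..........................................
180 .......................................... ..........................................
d cm [0.01 0.03 9.9 ] pail xy [-0.0859  0.285 ] z 0.211 yaw y 78.2 F [-0.1 -0.7 -1.2] op 0.276 gf 30.0 t 36.2
```

The pot hasn't moved. Lowering.

```bash
python3 -m jog '[{"tx":0,"ty":0,"tz":3,"roll":0,"jaw":0},{"tx":0,"ty":0,"tz":2.5,"roll":0,"jaw":0},{"tx":0,"ty":0,"tz":2,"roll":0,"jaw":0},{"tx":0,"ty":0,"tz":1.5,"roll":0,"jaw":0},{"tx":0,"ty":0,"tz":0.5,"roll":0,"jaw":0},{"tx":0,"ty":0,"tz":0,"roll":0,"jaw":0}]'|egrep 'pos|^force|gr'
for i in 1 2; do python3 -m jog '[{"tx":0,"ty":0,"tz":0.2,"roll":0,"jaw":0},{"tx":0,"ty":0,"tz":0,"roll":0,"jaw":0}]'|egrep 'pos|^force'; done
```

```text
position: [0.454, 0.2816, 0.1156]
force: [0.6, -0.1, -1.8]
grasp_force: 30.0
position: [0.4546, 0.2824, 0.1148]
force: [-0.4, 0.7, -2.1]
position: [0.4545, 0.2826, 0.1125]
force: [0.8, 0.7, -1.4]
```

```bash
for i in 1 2; do python3 -m jog '[{"tx":0,"ty":0,"tz":0.1,"roll":0,"jaw":0},{"tx":0,"ty":0,"tz":0,"roll":0,"jaw":0}]'|egrep 'pos|^force'; done
```

```text
position: [0.4546, 0.2826, 0.1124]
force: [-0.4, 0.0, 5.4]
position: [0.4546, 0.2826, 0.1123]
force: [-1.1, -0.8, 12.1]
```

Seated on the pot floor. I'll ease the load off, then open and rise.

```bash
python3 -m jog '[{"tx":0,"ty":0,"tz":-0.15,"roll":0,"jaw":0},{"tx":0,"ty":0,"tz":0,"roll":0,"jaw":0},{"tx":0,"ty":0,"tz":0,"roll":0,"jaw":0.4},{"tx":0,"ty":0,"tz":0,"roll":0,"jaw":0.6},{"tx":0,"ty":0,"tz":0,"roll":0,"jaw":1},{"tx":0,"ty":0,"tz":0,"roll":0,"jaw":1},{"tx":0,"ty":0,"tz":0,"roll":0,"jaw":1}]'|egrep 'pos|^force|op'
python3 -m jog '[{"tx":0,"ty":0,"tz":0,"roll":0,"jaw":1},{"tx":0,"ty":0,"tz":0,"roll":0,"jaw":1},{"tx":0,"ty":0,"tz":-2,"roll":0,"jaw":1},{"tx":0,"ty":0,"tz":-4,"roll":0,"jaw":1},{"tx":0,"ty":0,"tz":-4,"roll":0,"jaw":1},{"tx":0,"ty":0,"tz":-3,"roll":0,"jaw":1}]'|egrep 'pos|^force|op'
python3 -m jog '[{"tx":4,"ty":2,"tz":0,"roll":0,"jaw":1},{"tx":4,"ty":2,"tz":0,"roll":0,"jaw":1},{"tx":4,"ty":2,"tz":0,"roll":0,"jaw":1},{"tx":0,"ty":0,"tz":0,"roll":0,"jaw":1},{"tx":0,"ty":0,"tz":0,"roll":0,"jaw":1}]'|egrep 'pos|^force|op'
python3 - <<'E'
from h import *
np.set_printoptions(precision=4,suppress=True)
for n in('side','top'): snap(n,n+'15.png')
for t in('dibber','dibber_pot','handle_grip'):
    P={n:landmark_of(n,t) for n in C};print(t,{n:(np.round(p[0]['point'],1),round(p[0]['p'],2)) for n,p in P.items() if p})
for n in C: print(n,[(q['bbox'],round(q['p'],2)) for q in trace(n,'dibber')[:1]])
print(stones('top'),stones('side'))
a=cv2.imread('pics/side1.png').astype(int);b=cv2.imread('pics/side15.png').astype(int)
d=(np.abs(a-b).sum(2)>90)
for row in range(112,180,3): print(row,''.join('#' if d[row,k] else '.' for k in range(170,225)),''.join('#' if b[row,k].sum()<120 else '.' for k in range(170,225)))
print(read_state()['time_s'])
E
```

```text
position: [0.4539, 0.2824, 0.1114]
force: [-0.2, 0.1, 0.5]
opening: 0.642
position: [0.4545, 0.2826, 0.2439]
force: [0.8, 0.4, -0.3]
opening: 0.997
position: [0.3479, 0.3659, 0.2417]
force: [0.1, -0.2, -0.5]
opening: 0.999
dibber {'side': (array([166.5, 200.8]), 0.8), 'top': (array([292.5, 154.7]), 0.81)}
dibber_pot {'side': (array([169.5, 199. ]), 0.88), 'top': (array([291.7, 153.5]), 0.78)}
handle_grip {'side': (array([241.8, 264.6]), 0.9), 'top': (array([236.2, 297.6]), 0.91)}
side [([185.0, 116.1, 13.4, 43.8], 0.6)]
top [([81.1, 169.7, 60.9, 44.4], 0.65)]
{'w': [(60, 7, 121), (37, 45, 238), (-48, 34, 128)], 'b': [(27, -37, 193), (-58, 8, 105), (-56, -20, 103)]} {'w': [(43, 33, 323), (-50, 36, 109), (42, -57, 147), (-7, -67, 35)], 'b': [(-58, -5, 197), (19, -29, 127)]}
112 ....................................................... .......................................................
115 ....................................................... .......................................................
118 ....................................................... .........................
[... 1655 characters left out ...]
163 ....................................................... ..............................#...####.................
166 ....................................................... .....................#........#.#.##.##................
169 ....................................................... .....................#..........#.##.##................
172 ....................................................... .......................#.......###.###.................
175 ....................................................... .............................###.......................
178 ....................................................... .......................................................
39.9
```

The dibber stands upright in its pot, the handle is down and all eight stones are in the pail, mixed across both halves.

```bash
python3 -c "
from rig import *
print(hand_in())"
```

```text
the job is handed in; nothing more can be done
None
```

The job is handed in at about 40 s: the handle is down against its end stop, every stone was shifted so both colours lie in each half of the pail (3 white and 2 brown on the rest side, 1 white and 2 brown on the other), and the dibber stands upright in its clay pot.

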